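# Load temperature probes into a dry-block calibrator by way of a tilted rest

## Robot

A 7-joint arm with a two-finger parallel gripper is mounted at the origin on a cart in front of the work surface, level with it; the furniture and walls round the work are solid. World frame = base frame: x ahead of the robot, y to its left, z up, the work surface at z = 0. Lengths are in m, angles in rad, forces in N, time in s.
With the tool pointing down it reaches from about 0.4 to 0.85 m from the base axis. Payload 10.4 kg.
Tool frame: the origin (TCP) lies midway between the tips of the shut fingers; the grasp point (between the pads) lies 19 mm behind it; z points along the fingers, y is the line along which they close (so a half turn about z gives the same grasp; the last joint's range is limited). The gripper opens to 87 mm and grips with 3 to 60 N. Pads are 19 mm wide; open, the fingers measure 117 mm over their backs; the gripper's body (75 mm by 190 mm) begins 51 mm behind the grasp point.
Start: joints at [1.277, 0.332, -0.065, 1.46, 0.022, 1.35, -0.088], TCP at [0.167, -0.602, 0.223] pointing down, gripper open.
Joint ranges: [-2.6, 2.6], [-0.5, 2.12], [-1.47, 1.34], [0.16, 2.42], [-1.27, 4.41], [0.06, 2.06], [-2.6, 2.6]. Speed limits (rad/s): [2.22, 2.22, 2.79, 2.79, 3.14, 3.14, 3.14].

## Interface

Orientations are given as a unit quaternion [x, y, z, w].
In Python, from bench import r gives the robot as it stands.
- The arm moves only by the tool move_arm, never from a script. Its argument "targets" is a list of rows, each a list of 3 entries, a list of its own where there are three numbers: the shift along the tool's x, y, z in cm, then the turn, a rotation vector about the tool's x, y, z in rad, then the opening in per cent of the stroke, from 0 (shut) to 100 (fully open). In form: [[[x, y, z], [wx, wy, wz], gripper], ...]. A call has 1 to 20 rows; each row shifts and turns the commanded pose from where the row before left it, along the tool's axes as they then stand; what a row does not reach is not made up. A row lasts 1/8 s, in which the tool goes at most 62.5 mm and 10.7 degrees, less where a joint would pass 70% of its speed; a pose out of reach is approached as far as the arm can. A call with a gripper value outside its range is refused whole. The fingers move at their own pace and stop on an object; "grip_force" is the grip in N (left out, the last holds). Time passes only in rows, so rows that do not move let the fingers close. It gives the time, the measured TCP pose, the force, the opening and the grip force at its end, in the units of the state.
- r.read_state(): the state, without advancing time (a new reading comes with each control period).
- r.camera(name): name is "scene" or "top" or "wrist"; returns a dict with "image" (384x512x3 uint8, blue, green, red), "vertical_fov" (degrees; the focal length in pixels is half the picture's height over the tangent of half this angle, whatever the lens; pixels are square), "cx", "cy" (the principal point, pixels), "cam_to_world" (4x4, takes a point from camera to world coordinates). Camera axes: x right, y down, z forward; pixel columns grow to the right and rows downward; lengths in m; the calibration is good to about 2 mm. A picture is of the moment at which its call begins. There is no depth.
- r.close_job(): hands the job in; it is judged then, once.
The state is a dict: "time": time; "joint_positions": joint angles; "joint_vel": joint speeds; "joint_torque": joint torques, N m; "ee_pos": TCP position; "eef_rot": TCP orientation; "ft_force": force on the tool from outside, world axes, zero at the start; "torque": the same for the moment, N m; "width": finger opening in m; "grip_force": force on a finger pad.
Only numpy, scipy, OpenCV 4.12 (cv2) and the standard library are available. Lean on these libraries where they do the work, as an engineer would, in place of code of your own. Each camera call takes 0.05 s, during which the arm holds its last target. There are 200 camera calls.

## Task

Load the temperature probes that are lying here into the calibrator, the longest first and the shortest last: lay each one in the tilted rest with its tip down at the stop, let go, take it up anew, and slide it upright, tip first, fully down into its own well (the long probe in the well farthest from the lever, the mid one in the middle well, the short one next to the lever). When all the probes are in, throw the start lever fully over to the rear.

Things in the scene. Friction and masses are not known exactly. Their poses are not given: they have to be found in the camera images.
- probe_long: temperature probe 150 mm long, 100 g: steel shaft 24 mm in diameter (tapering to 12 mm over the last 11 mm), grey square head 24x24 mm, 38 mm long, and a soft 7 mm stub behind it. Origin on the axis at mid-length, x axis from tip to head: tip at x=-75, head from 37 to 75 mm. Lies flat at first (axis 12 mm high), mass centre near the origin. May be absent.
- probe_long_tip (a point): the centre of the tip face of the long probe
- probe_mid: temperature probe 130 mm long, 100 g: steel shaft 24 mm in diameter (tapering to 12 mm over the last 11 mm), grey square head 24x24 mm, 38 mm long, and a soft 7 mm stub behind it. Origin on the axis at mid-length, x axis from tip to head: tip at x=-65, head from 27 to 65 mm. Lies flat at first (axis 12 mm high), mass centre near the origin. May be absent.
- probe_mid_tip (a point): the centre of the tip face of the mid probe
- probe_short: temperature probe 110 mm long, 100 g: steel shaft 24 mm in diameter (tapering to 12 mm over the last 11 mm), grey square head 24x24 mm, 38 mm long, and a soft 7 mm stub behind it. Origin on the axis at mid-length, x axis from tip to head: tip at x=-55, head from 17 to 55 mm. Lies flat at first (axis 12 mm high), mass centre near the origin. May be absent.
- probe_short_tip (a point): the centre of the tip face of the short probe
- stand: tilted rest, fixed; base 75x140x12 mm, origin centre of underside. Open trough rises at 45 deg in its y-z plane towards +y: probe axis runs from stand_stop along (0,0.707,0.707), tip at the stop, head up and free. Flared cheeks 5-23 and 43-61 mm from the stop reach 15 mm above the axis; under the probe a 14 mm wide rail goes on to 100 mm, fingers can straddle it.
- stand_stop (a point): where the tip face of a probe fully down in the trough lies: stand frame (0, -45, 40) mm
- calibrator: dry-block calibrator, fixed, 110x260x120 mm, origin centre of underside, z up, front to -x. Three upright wells 27 mm in diameter (3 mm chamfer) in its flat top at x=0: y=+75 mm, 112 deep (long probe, farthest from the lever); y=+20, 92 deep (mid); y=-35, 72 deep (short, next to the lever). A seated probe leaves its 38 mm head above the top. Lever pivot at (0,-105,142) mm.
- well_long_mouth (a point): centre of the mouth of the long probe's well, on the top face, 120 mm above the calibrator's underside
- well_long_floor (a point): centre of the floor of the long probe's well: where that probe's tip comes to stand
- well_mid_mouth (a point): centre of the mouth of the mid probe's well, on the top face, 120 mm above the calibrator's underside
- well_mid_floor (a point): centre of the floor of the mid probe's well: where that probe's tip comes to stand
- well_short_mouth (a point): centre of the mouth of the short probe's well, on the top face, 120 mm above the calibrator's underside
- well_short_floor (a point): centre of the floor of the short probe's well: where that probe's tip comes to stand
- start_lever (a joint): start lever on a grey block on the calibrator's top, at its -y end; rad: 0 = off, leaning 0.5 rad to the calibrator's front (-x); 1.0 = on, leaning 0.5 rad to its rear (+x). Axis along the calibrator's y; about 1 N moves it and it stays where it is left.
- start_lever_tip (a point): centre of the black 26 mm ball at the lever's free end, 55 mm from the pivot
- imager_corner (a point): front left foot of the big fixed imager cabinet, 0.46 m high, a bystander: it fills the space beyond this point in x and to the right of it (-y); keep hand and wrist clear of it

How it is judged:
On the way, in this order (a step that is already met when the one before it is completed fails the run):
1. the long probe lies in the tilted rest, tip at the stop, let go (distance between probe_long_tip and stand_stop below 0.035 m and angle between probe_long's own x axis and vertical between 0.6 and 0.97 rad and contact force between probe_long and stand above 0.2 N and contact force between probe_long and the fingers below 0.05 N and linear speed of probe_long below 0.05 m/s), for 0.2 s.
2. the mid probe lies in the tilted rest, tip at the stop, let go (distance between probe_mid_tip and stand_stop below 0.035 m and angle between probe_mid's own x axis and vertical between 0.6 and 0.97 rad and contact force between probe_mid and stand above 0.2 N and contact force between probe_mid and the fingers below 0.05 N and linear speed of probe_mid below 0.05 m/s), for 0.2 s.
3. the short probe lies in the tilted rest, tip at the stop, let go (distance between probe_short_tip and stand_stop below 0.035 m and angle between probe_short's own x axis and vertical between 0.6 and 0.97 rad and contact force between probe_short and stand above 0.2 N and contact force between probe_short and the fingers below 0.05 N and linear speed of probe_short below 0.05 m/s), for 0.2 s.
4. every probe stands in its own well while the lever is still off (distance between probe_long_tip and well_long_floor below 0.01 m and angle between each of probe_long, probe_mid, probe_short's own x axis and vertical below 0.12 rad and distance between probe_mid_tip and well_mid_floor below 0.01 m and distance between probe_short_tip and well_short_floor below 0.01 m and value of joint start_lever below 0.4 rad), for 0.2 s.
At the end, for the whole second after the job is handed in: Every probe present stands in its own well, its tip within 10 mm of the well's floor and its axis within 0.12 rad of upright, and the start lever is over at 0.8 rad or more (distance between probe_long_tip and well_long_floor below 0.01 m and angle between each of probe_long, probe_mid, probe_short's own x axis and vertical below 0.12 rad and distance between probe_mid_tip and well_mid_floor below 0.01 m and distance between probe_short_tip and well_short_floor below 0.01 m and value of joint start_lever above 0.8 rad); the robot touches nothing.
Of probe_long, probe_mid, probe_short only 2 to 3 are there at a start; the rules pass over those that are not, and their reading is None.
At some moment in a run one of probe_long, probe_mid, probe_short may be knocked a few centimetres aside while the robot is not near it.
It also fails if it takes over 210 s, if anything falls off the work surface, if the arm or the gripper's body presses on something with over 40 N, if the wrist force passes 120 N, or if a joint passes its speed limit or range.

## Working session

There is one attempt and no reset: what is moved stays moved. The work goes in short steps, Python scripts to look and compute and a tool call to move; the robot and the scene stay as the last step left them, time stands still between calls to the robot, and variables do not carry over. Pictures are saved under pics/ and viewed, at most 14 in all, crops included, and the job is handed in when it is done.

Besides the shell and the picture viewer there is one more tool, called after "Call:" as name([rows], argument=value, ...), one row to a line, values as JSON. move_arm: Moves the arm, as the interface text tells. Its arguments: {"type":"object","properties":{"targets":{"type":"array"},"grip_force":{"type":"number"}},"required":["targets"]}

```bash
ls; mkdir -p pics; cat > h.py <<'E'
import numpy as np, cv2
from scipy.spatial.transform import Rotation as R
from bench import r
def cam(n,save=None):
    c=r.camera(n)
    if save: cv2.imwrite('pics/'+save,c['image'])
    c['f']=192/np.tan(np.radians(c['vertical_fov']/2)); c['T']=np.array(c['cam_to_world']); return c
def ray(c,u,v):
    d=np.array([(u-c['cx'])/c['f'],(v-c['cy'])/c['f'],1]); return c['T'][:3,3],c['T'][:3,:3]@d
def plane(c,u,v,z):
    o,d=ray(c,u,v); return o+d*(z-o[2])/d[2]
def proj(c,p):
    q=c['T'][:3,:3].T@(np.array(p)-c['T'][:3,3]); return q[:2]/q[2]*c['f']+[c['cx'],c['cy']]
E
python3 - <<'E'
from h import *
import pickle
d={}
for n in ['scene','top','wrist']:
    c=cam(n,n+'0.png'); d[n]=c; print(n,c['f'],c['cx'],c['cy'],c['T'].round(3).tolist())
pickle.dump(d,open('c0.pkl','wb'))
im=np.vstack([np.hstack([d['scene']['image'],d['top']['image']])])
s=r.read_state(); print(s)
E
```

```text
pics
scene 496.9355800485781 255.42494799994506 188.3459830473748 [[0.359, -0.732, 0.578, -0.386], [-0.933, -0.285, 0.219, -0.28], [0.004, -0.618, -0.786, 1.336], [0.0, 0.0, 0.0, 1.0]]
top 406.25708026942624 251.3876218517475 196.8872904995417 [[0.005, -0.997, 0.082, 0.416], [-1.0, -0.006, -0.02, 0.054], [0.02, -0.082, -0.996, 1.21], [0.0, 0.0, 0.0, 1.0]]
wrist 313.2644887454447 254.130910530981 195.87764106842593 [[0.267, -0.918, -0.294, 0.249], [-0.964, -0.255, -0.08, -0.58], [-0.002, 0.304, -0.953, 0.384], [0.0, 0.0, 0.0, 1.0]]
{'time': 0.15, 'joint_positions': array([ 1.27741167,  0.33275058, -0.06470929,  1.46071449,  0.02162283,
        1.34992587, -0.08846895]), 'joint_vel': array([ 2.82844636e-04, -2.60088516e-03, -6.31970371e-05, -2.31767488e-03,
        7.57192085e-04, -1.12986509e-03, -5.39213379e-04]), 'joint_torque': array([ 3.64587331e-04, -6.23633695e+01,  2.44324934e-02, -3.90134883e+01,
       -6.11725473e-02,  3.73135891e-02,  5.70279371e-05]), 'ee_pos': array([ 0.16710011, -0.60194851,  0.22193802]), 'eef_rot': array([ 9.90844181e-01,  1.35009280e-01, -1.06945314e-04, -5.40566872e-04]), 'ft_force': array([-0.20550709, -1.29297219,  0.2184669 ]), 'torque': array([ 0.01037347,  0.001657  , -0.01286646]), 'grip_force': 0.0, 'width': 0.08722319885501904}
```

View pics/scene0.png

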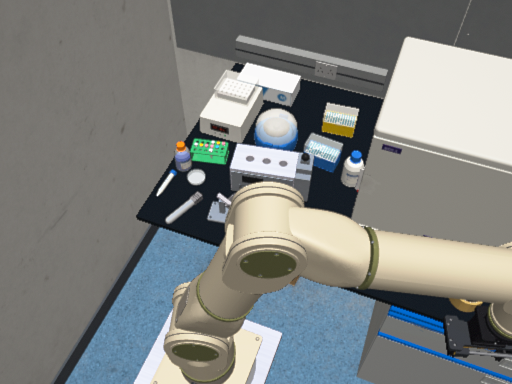

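View pics/top0.png

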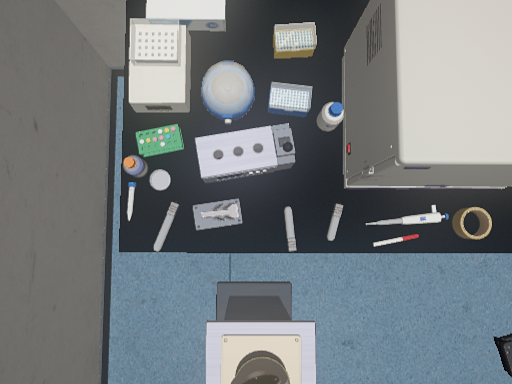

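```bash
python3 - <<'E'
from h import *
import pickle
d=pickle.load(open('c0.pkl','rb'));c=d['top'];im=c['image']
cr=cv2.resize(im[110:260,120:360],None,fx=3.3,fy=3.3,interpolation=cv2.INTER_CUBIC);cv2.imwrite('pics/crop0.png',cr)
for n,(u,v) in dict(A=(166,227),B=(290,228),C=(335,222),st=(217,213)).items(): print(n,plane(c,u,v,.012).round(3))
for n,(u,v) in dict(w1=(218,155),w2=(238,151),w3=(258,148)).items(): print(n,plane(c,u,v,.12).round(3))
E
```

```text
A [0.424 0.279 0.012]
B [ 0.423 -0.085  0.012]
C [ 0.442 -0.218  0.012]
st [0.466 0.131 0.012]
w1 [0.619 0.123 0.12 ]
w2 [0.63  0.069 0.12 ]
w3 [0.639 0.014 0.12 ]
```

View pics/crop0.png

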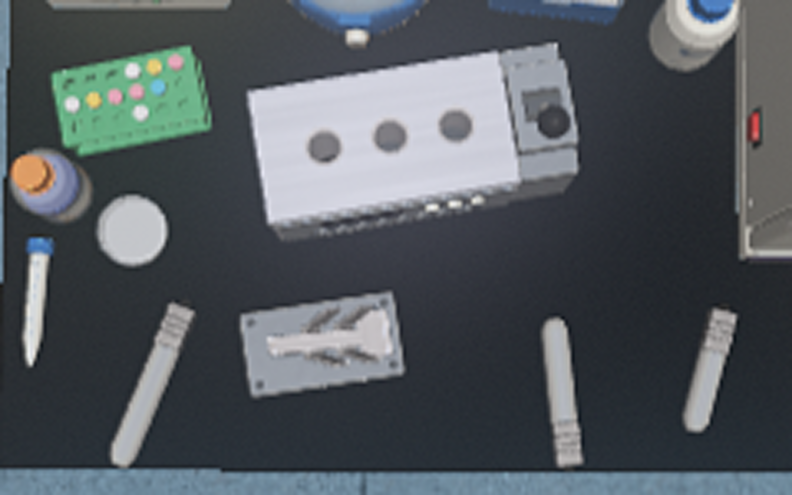

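```bash
python3 - <<'E'
from h import *
import pickle
d=pickle.load(open('c0.pkl','rb'));c=d['top'];im=c['image']
g=cv2.cvtColor(im,cv2.COLOR_BGR2GRAY)
m=(g>90).astype(np.uint8)
m[:, :125]=0; m[252:]=0
def ext(name,x0,y0,x1,y1,z):
    s=np.zeros_like(m); s[y0:y1,x0:x1]=m[y0:y1,x0:x1]
    ys,xs=np.nonzero(s); P=np.array([plane(c,u,v,z)[:2] for u,v in zip(xs,ys)],np.float32)
    (ce,wh,a)=cv2.minAreaRect(P); b=cv2.boxPoints((ce,wh,a))
    mu=P.mean(0); w,V=np.linalg.eigh(np.cov(P.T)); ax=V[:,1]
    t=(P-mu)@ax
    print(name,'mean',mu.round(4),'ax',ax.round(3),'yaw',round(float(np.arctan2(ax[1],ax[0])),3),'ends',(mu+ax*t.min()).round(3),(mu+ax*t.max()).round(3),'rect',np.round(ce,4),np.round(wh,4),len(P)); return b
ext('long',150,198,184,252,.018)
ext('mid',280,203,300,252,.018)
ext('short',322,200,346,244,.018)
ext('stand',190,196,246,232,.012)
for q in [(193.5,137.5),(202,178),(278,165.5),(272.5,126)]: print('caltop',plane(c,*q,.12).round(4))
# wells: dark blobs in the top
gg=g[140:165,205:272]; _,lab,st,cen=cv2.connectedComponentsWithStats((gg<150).astype(np.uint8))
for s_,ce in zip(st[1:],cen[1:]): 
    if s_[4]>20: print('well',s_,plane(c,ce[0]+205,ce[1]+140,.12).round(4))
print('ball',plane(c,120+553/3.3,110+122/3.3,.19).round(4))
print('imager corner approx',plane(c,346,187,0).round(3),plane(c,120+742/3.3,110+258/3.3,0).round(3))
s=r.read_state(); w=d['wrist']['T']; Rt=R.from_quat(s['eef_rot']).as_matrix()
print('wristcam in tool',Rt.T@(w[:3,3]-s['ee_pos']),(Rt.T@w[:3,:3]).round(3))
E
```

```text
long mean [0.4258 0.2805] ax [-0.935  0.355] yaw 2.778 ends [0.496 0.254] [0.356 0.307] rect [0.4257 0.2805] [0.0246 0.1502] 418
mid mean [ 0.4208 -0.0831] ax [-0.994 -0.111] yaw -3.031 ends [ 0.487 -0.076] [ 0.357 -0.09 ] rect [ 0.4222 -0.0831] [0.1313 0.0236] 349
short mean [ 0.4419 -0.2148] ax [-0.961  0.276] yaw 2.862 ends [ 0.495 -0.23 ] [ 0.388 -0.199] rect [ 0.4417 -0.2147] [0.0237 0.1111] 296
stand mean [0.4636 0.1303] ax [-0.155  0.988] yaw 1.726 ends [0.474 0.062] [0.453 0.199] rect [0.4634 0.1301] [0.0765 0.1388] 1211
caltop [0.6665 0.1898 0.12  ]
caltop [0.5559 0.1652 0.12  ]
caltop [ 0.5915 -0.04    0.12  ]
caltop [ 0.7004 -0.025   0.12  ]
well [48  4 10  9 70] [0.6398 0.0153 0.12  ]
well [29  7  9  9 68] [0.6302 0.0688 0.12  ]
well [ 9 10  9  9 68] [0.6212 0.123  0.12  ]
ball [ 0.6281 -0.0585  0.19  ]
imager corner approx [ 0.547 -0.255  0.   ] [ 0.543 -0.252  0.   ]
wristcam in tool [ 0.08481365  0.00046351 -0.16186583] [[-0.    -0.953 -0.304]
 [ 1.     0.    -0.001]
 [ 0.001 -0.304  0.953]]
```

```bash
cat >> h.py <<'E'
def tool(yaw,beta=0,gamma=0):
    c,s=np.cos(yaw),np.sin(yaw)
    return np.array([[c,s,0],[s,-c,0],[0,0,-1.]])@R.from_euler('y',beta).as_matrix()
def plan(*wps,step=5.5,rstep=.17):
    """wps: (pos,Rm): per leg print the turn rows (first), then shift rows in tool axes"""
    s=r.read_state(); p=np.array(s['ee_pos']); M=R.from_quat(s['eef_rot']).as_matrix()
    print('t',round(s['time'],2),'p',p.round(4),'w',round(s['width'],4),'F',np.round(s['ft_force'],1),'q',np.round(s['joint_positions'],2))
    for P,N in wps:
        N=M if N is None else N
        rv=R.from_matrix(M.T@N).as_rotvec(); n=max(1,int(np.ceil(np.linalg.norm(rv)/rstep)))
        sh=N.T@(np.array(P)-p)*100; k=max(1,int(np.ceil(np.linalg.norm(sh)/step)))
        print(f' turn {n} x',(rv/n).round(3),f' shift {k} x',(sh/k).round(2)); p,M=np.array(P),N
E
python3 - <<'E'
from h import *
T=tool(-.363)
plan(([.45,-.15,.25],None),([.432,.278,.2],T))
E
```

```text
t 0.15 p [ 0.1671 -0.6019  0.2219] w 0.0872 F [-0.2 -1.3  0.2] q [ 1.28  0.33 -0.06  1.46  0.02  1.35 -0.09]
 turn 1 x [0. 0. 0.]  shift 10 x [ 3.94 -3.6  -0.28]
 turn 4 x [-0.     0.     0.158]  shift 8 x [-2.11 -4.92  0.62]
```

Call:
move_arm([
  [[3.94,-3.6,-0.28],[0,0,0],100],
  [[3.94,-3.6,-0.28],[0,0,0],100],
  [[3.94,-3.6,-0.28],[0,0,0],100],
  [[3.94,-3.6,-0.28],[0,0,0],100],
  [[3.94,-3.6,-0.28],[0,0,0],100],
  [[3.94,-3.6,-0.28],[0,0,0],100],
  [[3.94,-3.6,-0.28],[0,0,0],100],
  [[3.94,-3.6,-0.28],[0,0,0],100],
  [[3.94,-3.6,-0.28],[0,0,0],100],
  [[3.94,-3.6,-0.28],[0,0,0],100],
])

```text
time: 1.4
ee_pos: [0.4511, -0.1484, 0.2507]
eef_rot: [0.991, 0.135, 0.0, 0.0]
ft_force: [0.7, -1.7, -0.6]
width: 0.0871
grip_force: 0.0
```

Call:
move_arm([
  [[0,0,0],[0,0,0.158],100],
  [[0,0,0],[0,0,0.158],100],
  [[0,0,0],[0,0,0.158],100],
  [[0,0,0],[0,0,0.158],100],
  [[-2.11,-4.92,0.4],[0,0,0],100],
  [[-2.11,-4.92,0.4],[0,0,0],100],
  [[-2.11,-4.92,0.4],[0,0,0],100],
  [[-2.11,-4.92,0.4],[0,0,0],100],
  [[-2.11,-4.92,0.4],[0,0,0],100],
  [[-2.11,-4.92,0.4],[0,0,0],100],
  [[-2.11,-4.92,0.4],[0,0,0],100],
  [[-2.11,-4.92,0.4],[0,0,0],100],
  [[0,0,0],[0,0,0],100],
  [[0,0,0],[0,0,0],100],
])

```text
time: 3.15
ee_pos: [0.4339, 0.2338, 0.2187]
eef_rot: [0.984, -0.18, -0.003, 0.002]
ft_force: [-0.5, -0.7, 0.2]
width: 0.0869
grip_force: 0.0
```

```bash
python3 - <<'E'
from h import *
T=tool(-.363)
plan(([.432,.278,.003],T))
c=cam('wrist','w1.png')
s=r.read_state(); print(R.from_quat(s['eef_rot']).as_matrix().round(3))
print('expected centre px',proj(c,[.4257,.2805,.012]),'grasp',proj(c,[.432,.278,.012]),'head end',proj(c,[.496,.254,.012]))
E
```

```text
t 3.15 p [0.4339 0.2338 0.2187] w 0.0869 F [-0.5 -0.7  0.2] q [ 0.15  0.11 -0.77  1.77  0.08  1.3  -2.57]
 turn 1 x [0.005 0.004 0.001]  shift 5 x [-0.35 -0.81  4.31]
[[ 0.935 -0.355 -0.006]
 [-0.355 -0.935 -0.003]
 [-0.004  0.005 -1.   ]]
expected centre px [220.27182011 188.49024171] grasp [220.17202579 183.16377786] head end [217.97323976 125.98950638]
```

View pics/w1.png

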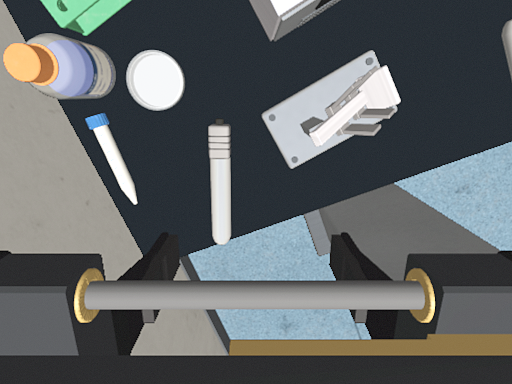

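Call:
move_arm([
  [[0,0,0],[0,0,-0.1],100],
  [[-0.5,-1.4,3],[0,0,0],100],
  [[-0.5,-1.4,3],[0,0,0],100],
  [[-0.5,-1.4,3],[0,0,0],100],
  [[0,0,0],[0,0,0],100],
  [[0,0,0],[0,0,0],100],
])

```text
time: 3.95
ee_pos: [0.4305, 0.278, 0.1299]
eef_rot: [0.991, -0.131, -0.002, 0.001]
ft_force: [-0.8, -0.8, 0.9]
width: 0.087
grip_force: 0.0
```

```bash
python3 - <<'E'
from h import *
T=tool(-.27)
plan(([.432,.278,.003],T))
E
```

```text
t 3.95 p [0.4305 0.278  0.1299] w 0.087 F [-0.8 -0.8  0.9] q [-0.11  0.22 -0.61  1.84  0.14  1.13 -2.6 ]
 turn 1 x [0.003 0.004 0.007]  shift 3 x [ 0.05 -0.01  4.23]
```

Call:
move_arm([
  [[0,0,4.2],[0,0,0],100],
  [[0,0,4.2],[0,0,0],100],
  [[0,0,4.2],[0,0,0],100],
  [[0,0,0],[0,0,0],100],
  [[0,0,0],[0,0,0],0],
  [[0,0,0],[0,0,0],0],
  [[0,0,0],[0,0,0],0],
  [[0,0,0],[0,0,0],0],
  [[0,0,0],[0,0,0],0],
  [[0,0,0],[0,0,0],0],
], grip_force=25)

```text
time: 5.2
ee_pos: [0.4286, 0.2787, 0.0025]
eef_rot: [0.992, -0.13, -0.003, 0.002]
ft_force: [0.2, 0.0, 0.1]
width: 0.0352
grip_force: 0.0
```

```bash
cat >> h.py <<'E'
SY=1.726   # stand +y direction
stop=np.array([.4704,.0855,.040]); yv=np.array([np.cos(SY),np.sin(SY),0]); UP=np.array([0,0,1.])
a=(yv+UP)/2**.5; n_=(UP-yv)/2**.5
def rest(s,off,up,depth=.0095):   # side-on TCP in the rest
    return stop+a*(s+off)-n_*depth+n_*up, tool(SY,np.pi/4)
def axial(L,up,d=.033): # TCP for the grip along the axis, d below the head end
    return stop+a*(L-d+up), tool(SY,-np.pi/4)
E
echo
```

Call:
move_arm([
  [[0,0,0],[0,0,0],0],
  [[0,0,0],[0,0,0],0],
  [[0,0,-2],[0,0,0],0],
  [[0,0,-5],[0,0,0],0],
  [[0,0,-5],[0,0,0],0],
  [[0,0,-5],[0,0,0],0],
  [[0,0,-5],[0,0,0],0],
  [[0,0,0],[0,0,0],0],
  [[0,0,0],[0,0,0],0],
])

```text
time: 6.32
ee_pos: [0.4298, 0.279, 0.2218]
eef_rot: [0.991, -0.13, -0.003, 0.002]
ft_force: [0.2, 0.1, -0.4]
width: 0.0237
grip_force: 23.6
```

```bash
python3 - <<'E'
from h import *
P,T=rest(.079,.004,.08)
print(P, rest(.079,.004,0)[0])
plan((P+[0,.03,.0],tool(SY)),(P,T),rest(.079,.004,0))
c=cam('wrist','w2.png')
E
```

```text
[0.46903368 0.09423259 0.14854089] [0.46028924 0.15012118 0.09197235]
t 6.33 p [0.4298 0.279  0.2218] w 0.0237 F [ 0.2  0.1 -0.4] q [-0.38  0.11 -0.3   1.74  0.03  1.31 -2.52]
 turn 12 x [-0.     0.001 -0.166]  shift 4 x [-3.97  0.37  1.83]
 turn 5 x [-0.     0.157 -0.   ]  shift 1 x [-2.1  -0.46 -2.1 ]
 turn 1 x [0. 0. 0.]  shift 2 x [0. 0. 4.]
```

View pics/w2.png

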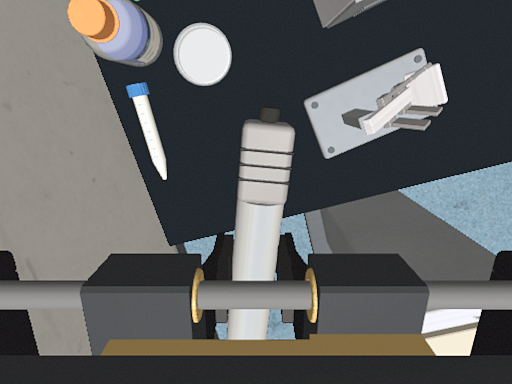

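```bash
python3 - <<'E'
from h import *
import pickle
c=cam('wrist'); t=pickle.load(open('c0.pkl','rb'))['top']
def tri(p,q):
    o1,d1=ray(c,*p);o2,d2=ray(t,*q); A=np.stack([d1,-d2],1); k=np.linalg.lstsq(A,o2-o1,rcond=None)[0]
    return (o1+d1*k[0]).round(4),(o2+d2*k[1]).round(4)
print('rail end',tri((366,127),(201,214.5)))
print('right end',tri((437,66),(120+388/3.3,110+312/3.3)))
T=tool(SY)@R.from_euler('z',-.09).as_matrix()
P,T2=rest(.079,.004,.08); T2=T2@R.from_euler('z',-.09).as_matrix()
print(rest(.1,0,0,.012)[0])
plan((P+[0,.03,.0],T),(P,T2),(rest(.079,.004,0)[0],T2))
E
```

```text
rail end (array([0.4597, 0.1677, 0.1007]), array([0.4582, 0.1685, 0.1007]))
right end (array([0.4901, 0.0699, 0.0407]), array([0.4897, 0.07  , 0.0407]))
[0.45815778 0.16374403 0.1022254 ]
t 6.42 p [0.4294 0.2787 0.221 ] w 0.0241 F [-0.3  0.1 -1.5] q [-0.38  0.11 -0.3   1.74  0.03  1.31 -2.52]
 turn 13 x [-0.     0.001 -0.16 ]  shift 4 x [-3.99  0.02  1.81]
 turn 5 x [-0.014  0.156  0.   ]  shift 1 x [-2.05 -0.65 -2.1 ]
 turn 1 x [0. 0. 0.]  shift 2 x [0. 0. 4.]
```

Call:
move_arm([
  [[0,0,0],[0,0,-0.16],0],
  [[0,0,0],[0,0,-0.16],0],
  [[0,0,0],[0,0,-0.16],0],
  [[0,0,0],[0,0,-0.16],0],
  [[0,0,0],[0,0,-0.16],0],
  [[0,0,0],[0,0,-0.16],0],
  [[0,0,0],[0,0,-0.16],0],
  [[0,0,0],[0,0,-0.16],0],
  [[0,0,0],[0,0,-0.16],0],
  [[0,0,0],[0,0,-0.16],0],
  [[0,0,0],[0,0,-0.16],0],
  [[0,0,0],[0,0,-0.16],0],
  [[0,0,0],[0,0,-0.16],0],
  [[0,0,0],[-0.014,0.156,0],0],
  [[0,0,0],[-0.014,0.156,0],0],
  [[0,0,0],[-0.014,0.156,0],0],
  [[0,0,0],[-0.014,0.156,0],0],
  [[0,0,0],[-0.014,0.156,0],0],
  [[0,0,0],[0,0,0],0],
])

```text
time: 8.8
ee_pos: [0.4298, 0.2768, 0.2196]
eef_rot: [0.572, 0.727, 0.256, -0.282]
ft_force: [-0.4, -0.4, -1.3]
width: 0.0241
grip_force: 23.6
```

```bash
python3 - <<'E'
from h import *
Z=R.from_euler('z',-.09).as_matrix()
P,T2=rest(.079,.004,.08); T2=T2@Z
plan((P,T2),(rest(.079,.004,0)[0],T2))
E
```

```text
t 8.8 p [0.4298 0.2768 0.2196] w 0.0241 F [-0.4 -0.4 -1.3] q [ 0.06  0.1  -0.24  1.97 -0.82  1.21  0.42]
 turn 1 x [-0.008  0.003 -0.01 ]  shift 4 x [-4.56 -0.15 -2.04]
 turn 1 x [0. 0. 0.]  shift 2 x [0. 0. 4.]
```

Call:
move_arm([
  [[0,0,0],[-0.008,0.003,-0.01],0],
  [[-4.56,-0.15,-2.04],[0,0,0],0],
  [[-4.56,-0.15,-2.04],[0,0,0],0],
  [[-4.56,-0.15,-2.04],[0,0,0],0],
  [[-4.56,-0.15,-2.04],[0,0,0],0],
  [[0,0,2],[0,0,0],0],
  [[0,0,2],[0,0,0],0],
  [[0,0,0],[0,0,0],0],
])

```text
time: 9.8
ee_pos: [0.4654, 0.1267, 0.1232]
eef_rot: [0.564, 0.732, 0.262, -0.279]
ft_force: [-0.5, 0.5, -0.4]
width: 0.0235
grip_force: 23.6
```

```bash
python3 - <<'E'
from h import *
Z=R.from_euler('z',-.09).as_matrix()
P,T2=rest(.079,.004,.0); T2=T2@Z
plan((P,T2))
cam('wrist','w3.png')
c=cam('top'); cv2.imwrite('pics/t3.png',cv2.resize(c['image'][120:260,150:310],None,fx=4,fy=4))
a_=cv2.imread('pics/w3.png'); b=cv2.imread('pics/t3.png'); b=cv2.resize(b,(390,341)); a_=cv2.resize(a_,(400,300))
o=np.zeros((345,800,3),np.uint8); o[:300,:400]=a_; o[:341,410:]=b; cv2.imwrite('pics/b3.png',o)
E
```

```text
t 9.8 p [0.4654 0.1267 0.1232] w 0.0235 F [-0.5  0.5 -0.4] q [ 0.23  0.32 -0.1   1.94 -0.76  1.26  0.77]
 turn 1 x [-0.003  0.001  0.01 ]  shift 1 x [-0.5  -0.19  3.89]
```

View pics/b3.png

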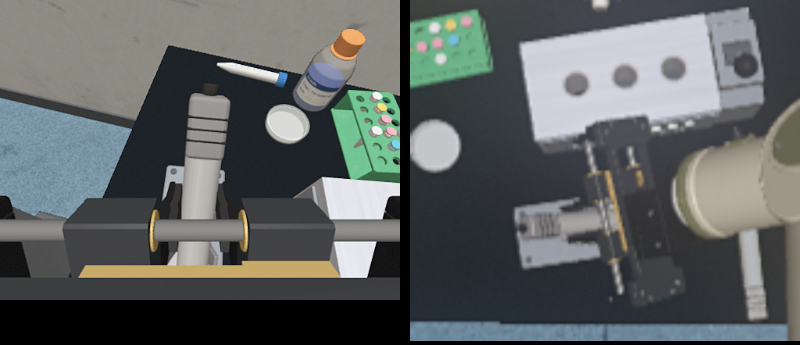

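```bash
cat >> h.py <<'E'
def body(P,T):
    for sx in(-1,1):
        q=P+T@np.array([sx*.0375,.095,-.07]); fr=.5559+(.165-q[1])*(.0356/.205)
        print('  body corner',q.round(3),'front face x',round(fr,3))
E
python3 - <<'E'
from h import *
Z=R.from_euler('z',-.09).as_matrix()
for off,up in((.004,0),(.014,.004),(.014,.02)):
    P,T2=rest(.079,off,up); T2=T2@Z
    print(off,up,P);body(P,T2); plan((P,T2))
E
```

```text
0.004 0 [0.46028924 0.15012118 0.09197235]
  body corner [0.568 0.096 0.121] front face x 0.568
  body corner [0.553 0.147 0.174] front face x 0.559
t 9.9 p [0.4665 0.1251 0.124 ] w 0.024 F [-0.4 -0.1 -0.5] q [ 0.23  0.32 -0.09  1.94 -0.76  1.26  0.77]
 turn 1 x [0.    0.001 0.01 ]  shift 1 x [-0.43 -0.26  4.08]
0.014 0.004 [0.45963341 0.15431283 0.10187184]
  body corner [0.567 0.1   0.131] front face x 0.567
  body corner [0.552 0.152 0.184] front face x 0.558
t 9.9 p [0.4665 0.1251 0.124 ] w 0.024 F [-0.4 -0.1 -0.5] q [ 0.23  0.32 -0.09  1.94 -0.76  1.26  0.77]
 turn 1 x [0.    0.001 0.01 ]  shift 1 x [ 0.57 -0.17  3.68]
0.014 0.02 [0.4613823  0.14313511 0.11318555]
  body corner [0.569 0.089 0.142] front face x 0.569
  body corner [0.554 0.14  0.195] front face x 0.56
t 9.9 p [0.4665 0.1251 0.124 ] w 0.024 F [-0.4 -0.1 -0.5] q [ 0.23  0.32 -0.09  1.94 -0.76  1.26  0.77]
 turn 1 x [0.    0.001 0.01 ]  shift 1 x [ 0.57 -0.17  2.08]
```

Call:
move_arm([
  [[0.57,-0.17,2.0],[0,0,0],0],
  [[0,0,1.7],[0,0,0],0],
  [[0,0,0],[0,0,0],0],
  [[0,0,0],[0,0,0],0],
])

```text
time: 10.4
ee_pos: [0.4597, 0.1536, 0.1012]
eef_rot: [0.566, 0.73, 0.263, -0.278]
ft_force: [0.0, 0.7, -1.1]
width: 0.0241
grip_force: 23.6
```

Call:
move_arm([
  [[0,0,0],[0,0,0],50],
  [[0,0,0],[0,0,0],50],
  [[0,0,0],[0,0,0],50],
  [[0,0,0],[0,0,0],50],
  [[0,0,-2],[0,0,0],50],
  [[0,0,-5],[0,0,0],50],
  [[0,0,-5],[0,0,0],50],
  [[0,0,0],[0,0,0],50],
])

```text
time: 11.4
ee_pos: [0.4743, 0.0673, 0.1878]
eef_rot: [0.567, 0.73, 0.264, -0.275]
ft_force: [-0.5, 0.8, -0.7]
width: 0.0434
grip_force: 0.0
```

```bash
python3 - <<'E'
from h import *
P0=stop+a*.15
plan((P0+[0,-.06,.12],tool(SY)),(axial(.15,.08)),axial(.15,0))
c=cam('wrist','w4.png'); print('pred head end',proj(c,P0),'tip',proj(c,stop))
E
```

```text
t 11.4 p [0.4743 0.0673 0.1878] w 0.0434 F [-0.5  0.8 -0.7] q [ 0.29  0.27 -0.04  1.84 -0.71  1.43  0.75]
 turn 5 x [ 0.009 -0.156  0.018]  shift 2 x [ 3.27 -0.52 -3.92]
 turn 5 x [ 0.    -0.157 -0.   ]  shift 3 x [ 4.23  0.31 -0.14]
 turn 1 x [0. 0. 0.]  shift 2 x [-0.  0.  4.]
pred head end [257.79485421 125.81036665] tip [242.92128763 274.96892153]
```

View pics/w4.png

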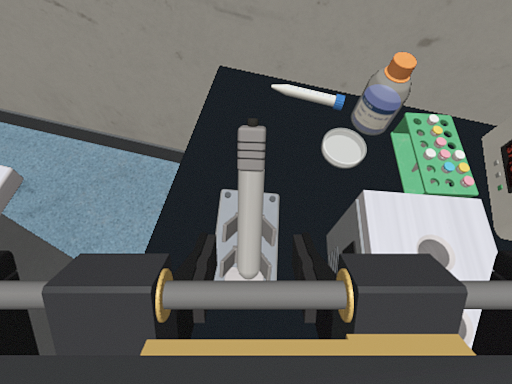

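```bash
python3 - <<'E'
from h import *
import pickle
c=cam('wrist'); T=c['T']
# edges of the head: rows of bright-grey pixels, mid column
g=cv2.cvtColor(c['image'],cv2.COLOR_BGR2GRAY)
for v in (135,150,165,180,200,215,240,260):
    row=g[v,215:300].astype(int); xs=np.nonzero(row>110)[0]+215
    print(v,xs.min(),xs.max(),end=' | ')
print()
# intersect with the vertical plane-free guess: 3D points at known height
print('head end',plane(c,252,127,.146+.008),'model',stop+a*.15+n_*.012)
d=pickle.load(open('c0.pkl','rb'))['top']; im=cv2.cvtColor(d['image'],cv2.COLOR_BGR2GRAY)
s=np.zeros_like(im); s[196:232,190:246]=im[196:232,190:246]>90
cs,_=cv2.findContours(s,0,1); k=max(cs,key=cv2.contourArea)[:,0]
P=np.array([plane(d,u,v,.012)[:2] for u,v in k],np.float32); ce,wh,an=cv2.minAreaRect(P); print(ce,wh,an, cv2.boxPoints((ce,wh,an)))
plan((stop+a*.15+[0,-.06,.12],tool(SY)),(axial(.15,.08)),axial(.15,0))
E
```

```text
135 240 266 | 150 241 265 | 165 239 264 | 180 240 264 | 200 221 280 | 215 219 279 | 240 216 278 | 260 217 278 | 
head end [0.4489126  0.18202726 0.154     ] model [0.45531584 0.18190782 0.1545513 ]
(0.46341395378112793, 0.13012774288654327) (0.07645954191684723, 0.13880690932273865) 8.915608406066895 [[0.41489    0.19276781]
 [0.4364022  0.05563801]
 [0.5119379  0.06748767]
 [0.4904257  0.20461747]]
t 11.5 p [0.4723 0.0704 0.1855] w 0.0435 F [-1.1  0.6 -0.3] q [ 0.29  0.27 -0.05  1.85 -0.71  1.43  0.75]
 turn 5 x [ 0.008 -0.157  0.018]  shift 2 x [ 3.1  -0.44 -4.03]
 turn 5 x [ 0.    -0.157 -0.   ]  shift 3 x [ 4.23  0.31 -0.14]
 turn 1 x [0. 0. 0.]  shift 2 x [-0.  0.  4.]
```

Call:
move_arm([
  [[3,0,-5],[0,0,0],100],
  [[3,0,-5],[0,0,0],100],
  [[0,0,0],[0.004,-0.157,0.009],100],
  [[0,0,0],[0.004,-0.157,0.009],100],
  [[0,0,0],[0.004,-0.157,0.009],100],
  [[0,0,0],[0.004,-0.157,0.009],100],
  [[0,0,0],[0.004,-0.157,0.009],100],
  [[0,0,0],[0.004,-0.157,0.009],100],
  [[0,0,0],[0.004,-0.157,0.009],100],
  [[0,0,0],[0.004,-0.157,0.009],100],
  [[0,0,0],[0.004,-0.157,0.009],100],
  [[0,0,0],[0.004,-0.157,0.009],100],
  [[0,0,0],[0,0,0],100],
])

```text
time: 13.12
ee_pos: [0.4697, 0.0438, 0.2955]
eef_rot: [0.606, 0.697, -0.24, 0.298]
ft_force: [-0.2, 0.3, -0.5]
width: 0.0868
grip_force: 0.0
```

```bash
python3 - <<'E'
from h import *
P,T=axial(.15,.06)
plan((P,T),axial(.15,0))
E
```

```text
t 13.12 p [0.4697 0.0438 0.2955] w 0.0868 F [-0.2  0.3 -0.5] q [-0.22  0.14 -0.5   1.77  0.72  1.7  -0.67]
 turn 1 x [ 0.015 -0.001 -0.023]  shift 4 x [ 5.24  0.18 -0.63]
 turn 1 x [0. 0. 0.]  shift 2 x [-0. -0.  3.]
```

Call:
move_arm([
  [[0,0,-1],[0.015,0,-0.023],100],
  [[5.24,0.1,-0.6],[0,0,0],100],
  [[5.24,0.1,-0.6],[0,0,0],100],
  [[5.24,0.1,-0.6],[0,0,0],100],
  [[5.24,0.1,-0.6],[0,0,0],100],
  [[0,0,0],[0,0,0],100],
])

```text
time: 13.88
ee_pos: [0.449, 0.2144, 0.1728]
eef_rot: [0.603, 0.701, -0.248, 0.289]
ft_force: [0.0, 0.1, 1.1]
width: 0.0871
grip_force: 0.0
```

```bash
python3 - <<'E'
from h import *
plan(axial(.15,0))
c=cam('wrist','w5.png'); print('head end',proj(c,stop+a*.15),'tip',proj(c,stop),'TCP',proj(c,r.read_state()['ee_pos']))
E
```

```text
t 13.88 p [0.449  0.2144 0.1728] w 0.0871 F [0.  0.1 1.1] q [-0.47  0.5  -0.58  1.63  0.72  1.77 -1.03]
 turn 1 x [-0.002 -0.004 -0.004]  shift 2 x [0.07 0.06 3.46]
head end [255.17665903 223.23101529] tip [255.0096289 172.6432493] TCP [254.59165816 253.62168664]
```

View pics/w5.png

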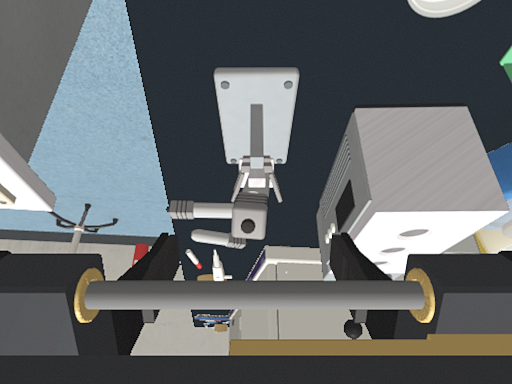

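Call:
move_arm([
  [[0.1,-0.3,3.4],[0,0,0],100],
  [[0,0,3.4],[0,0,0],100],
  [[0,0,0],[0,0,0],100],
  [[0,0,0],[0,0,0],0],
  [[0,0,0],[0,0,0],0],
  [[0,0,0],[0,0,0],0],
  [[0,0,0],[0,0,0],0],
  [[0,0,0],[0,0,0],0],
  [[0,0,0],[0,0,0],0],
  [[0,0,0],[0,0,0],0],
  [[0,0,0],[0,0,0],0],
  [[0,0,0],[0,0,0],0],
], grip_force=30)

```text
time: 15.42
ee_pos: [0.4543, 0.1652, 0.1258]
eef_rot: [0.604, 0.699, -0.247, 0.291]
ft_force: [-0.1, -0.3, -1.5]
width: 0.0237
grip_force: 30.0
```

```bash
python3 - <<'E'
from h import *
plan(axial(.15,0))
E
```

```text
t 15.43 p [0.4543 0.1652 0.1258] w 0.0237 F [-0.1 -0.3 -1.5] q [-0.41  0.5  -0.56  1.75  0.75  1.65 -1.05]
 turn 1 x [-0.    -0.001 -0.009]  shift 1 x [0.33 0.36 0.11]
```

Call:
move_arm([
  [[-4,0,0],[0,0,0],0],
  [[-4,0,-2],[0,0,0],0],
  [[-4,0,-4],[0,0,0],0],
  [[-3,0,-4],[0,0,0],0],
  [[-1,0,-3],[0,0,0],0],
  [[0,0,0],[0,0.157,0],0],
  [[0,0,0],[0,0.157,0],0],
  [[0,0,0],[0,0.157,0],0],
  [[0,0,0],[0,0.157,0],0],
  [[0,0,0],[0,0.157,0],0],
  [[0,0,0],[0,0,0],0],
])

```text
time: 16.8
ee_pos: [0.4569, 0.1407, 0.3314]
eef_rot: [0.655, 0.755, 0.003, 0.002]
ft_force: [0.1, -0.1, -1.2]
width: 0.0241
grip_force: 30.0
```

```bash
cat >> h.py <<'E'
W=dict(l=np.array([.6212,.1230,.12]),m=np.array([.6304,.0690,.12]),s=np.array([.6398,.0150,.12])); CY=1.742
E
python3 - <<'E'
from h import *
plan((W['l']+[-.01,-.0,.16],tool(CY)))
E
```

```text
t 16.8 p [0.4569 0.1407 0.3314] w 0.0241 F [ 0.1 -0.1 -1.2] q [ 0.04 -0.02 -0.43  1.63 -0.01  1.51 -0.24]
 turn 1 x [ 0.007 -0.001 -0.029]  shift 3 x [-1.46  4.97  1.71]
```

Call:
move_arm([
  [[0,0,0],[0.007,0,-0.029],0],
  [[-1.46,4.97,1.7],[0,0,0],0],
  [[-1.46,4.97,1.7],[0,0,0],0],
  [[-1.46,4.97,1.7],[0,0,0],0],
  [[0,0,0],[0,0,0],0],
  [[0,0,0],[0,0,0],0],
])

```text
time: 17.55
ee_pos: [0.61, 0.129, 0.2793]
eef_rot: [0.64, 0.768, -0.0, -0.001]
ft_force: [-0.5, 0.7, -0.0]
width: 0.0241
grip_force: 30.0
```

```bash
python3 - <<'E'
from h import *
plan((W['l']+[0,0,.116],tool(CY)))
c=cam('wrist','w6.png'); s=r.read_state()
for k in W: print(k,proj(c,W[k]))
tp=s['ee_pos']+R.from_quat(s['eef_rot']).as_matrix()@[0,0,.116]
print('tip',tp,proj(c,tp),'midshaft',proj(c,tp+[0,0,.06]))
cs=cam('scene','s6.png'); print('scene tip',proj(cs,tp),'wells',[proj(cs,W[k]).round(1) for k in W])
E
```

```text
t 17.55 p [0.61   0.129  0.2793] w 0.0241 F [-0.5  0.7 -0. ] q [ 0.02  0.34 -0.39  1.36  0.13  1.48 -0.19]
 turn 1 x [-0.002 -0.001  0.01 ]  shift 1 x [-0.78  1.    4.33]
l [263.03096055 186.37359148]
m [262.02417829 233.45574646]
s [261.27606014 276.30689359]
tip [0.60991264 0.12896079 0.16432101] [253.49092336 191.30783084] midshaft [253.24345538 214.71854603]
scene tip [246.34655843 150.27765086] wells [array([249.4, 157.6]), array([265.9, 160.1]), array([282.5, 162.6])]
```

View pics/w6.png

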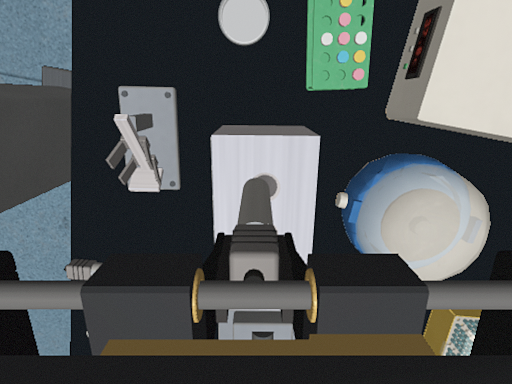

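```bash
python3 - <<'E'
from h import *
g=cv2.imread('pics/w6.png',0)
cr=cv2.resize(g[165:240,215:325],None,fx=7,fy=7,interpolation=cv2.INTER_CUBIC); cv2.imwrite('pics/c6.png',cr)
for v in range(170,236,4): print(v,g[v,232:292:3])
E
```

```text
170 [209 207 203 211 208 209 210 207 206 205 208 209 211 207 211 211 209 206
 207 202]
174 [208 208 203 211 209 210 210 209 207 190 175 172 190 198 211 211 210 207
 207 203]
178 [209 207 204 210 209 214 184 110  82  88 100 103 106 104 190 209 210 206
 206 202]
182 [209 207 203 211 213  80  88  84  85  85  85  82 109 112 109 208 211 206
 206 202]
186 [209 208 203 214  73  90  85  85  84  82  85  82  89 112 112 178 206 206
 206 204]
190 [210 208 203 214  87  88  85  85  83  85  83  79  82 110 109 205 208 206
 206 203]
194 [210 209 204 202  88  89  84  83  84  84  84  80  79 106 175 202 210 206
 206 204]
198 [210 208 204 156  89  87  84  81  83  84  84  80  78 207 203 212 210 206
 206 204]
202 [209 208 205  72  87  85  83  83  83  83  83  81  78 193 212 211 210 206
 205 205]
206 [208 208 209  83  87  84  85  83  84  86  82  79  78 173 212 212 209 207
 205 206]
210 [208 208 205  86  85  84  83  83  83  84  84  80  82 142 213 211 208 206
 206 206]
214 [208 208 192  89  88  83  83  82  85  84  84  81  80  98 214 212 209 206
 205 208]
218 [208 209 117  89  87  86  83  82  83  84  82  83  81  65 216 211 210 207
 205 208]
222 [208 210  77  90  86  87 145 171 176 151  74  83  78  74 221 210 210 207
 205 208]
226 [209 124  57  58  61  59  59  60  58  58  60  61  59  57 165 211 210 208
 205 208]
230 [172  30  41  41  38  38  39  33  33  33  33  34  27  30  18 189 209 208
 209 213]
234 [124  67  65  67  63  66  65  64  62  64  63  64  61  62  63 135 172 162
   3   0]
```

View pics/c6.png

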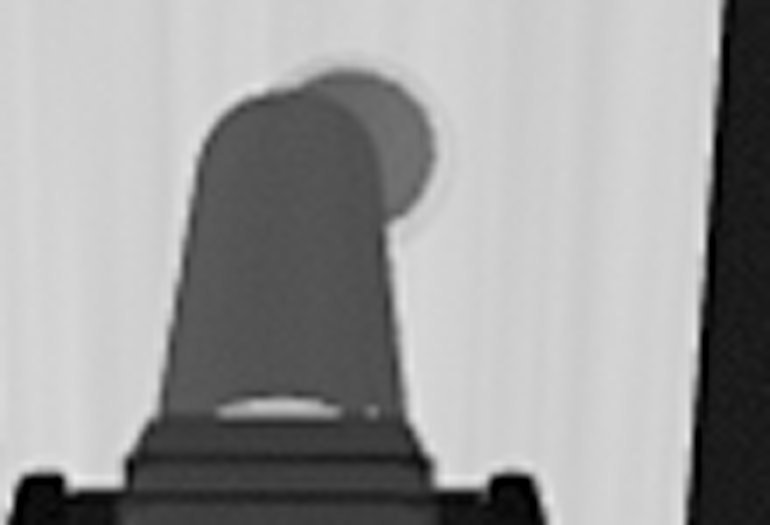

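```bash
python3 - <<'E'
from h import *
c=cam('wrist'); s=r.read_state(); M=R.from_quat(s['eef_rot']).as_matrix()
for L in (.112,.116,.12):
    for rad,dz in((.006,0),(.012,.011)):
        P=[proj(c,s['ee_pos']+M@[rad*np.cos(t),rad*np.sin(t),L-dz]) for t in np.linspace(0,6.28,40)]; P=np.array(P)
        print(L,rad,P[:,1].min().round(1),P[:,0].min().round(1),P[:,0].max().round(1))
# well circle pred
P=np.array([proj(c,W['l']+[.0135*np.cos(t),.0135*np.sin(t),0]) for t in np.linspace(0,6.28,40)]);print('well',P.min(0),P.max(0))
plan((W['l']+[0,0,.116],tool(CY)))
E
```

```text
0.112 0.006 186.3 246.9 260.0
0.112 0.012 183.1 239.8 267.0
0.116 0.006 185.1 247.0 259.9
0.116 0.012 181.9 240.0 266.8
0.12 0.006 183.9 247.1 259.8
0.12 0.012 180.8 240.2 266.7
well [250.13627266 173.23131769] [275.32296347 197.49342168]
t 17.7 p [0.6101 0.1282 0.2811] w 0.0237 F [-0.   0.3 -0.5] q [ 0.02  0.33 -0.39  1.36  0.13  1.47 -0.19]
 turn 1 x [ 0.001 -0.001  0.008]  shift 1 x [-0.7   1.01  4.51]
```

Call:
move_arm([
  [[-0.95,1.0,0],[0,-0.02,0],0],
  [[0,0,1.5],[0,0,0],0],
  [[0,0,1.5],[0,0,0],0],
  [[0,0,0],[0,0,0],0],
])

```text
time: 18.2
ee_pos: [0.6213, 0.1184, 0.2476]
eef_rot: [0.642, 0.767, -0.008, 0.006]
ft_force: [0.0, 0.4, -0.3]
width: 0.0239
grip_force: 30.0
```

```bash
python3 - <<'E'
from h import *
plan((W['l']+[0,0,.116],tool(CY)))
c=cam('wrist'); g=c['image']
cv2.imwrite('pics/c7.png',cv2.resize(g[150:240,205:325],None,fx=6,fy=6,interpolation=cv2.INTER_CUBIC))
E
```

```text
t 18.2 p [0.6213 0.1184 0.2476] w 0.0239 F [ 0.   0.4 -0.3] q [ 0.02  0.37 -0.38  1.38  0.15  1.43 -0.19]
 turn 1 x [-0.004  0.019  0.006]  shift 1 x [0.45 0.07 1.16]
```

View pics/c7.png

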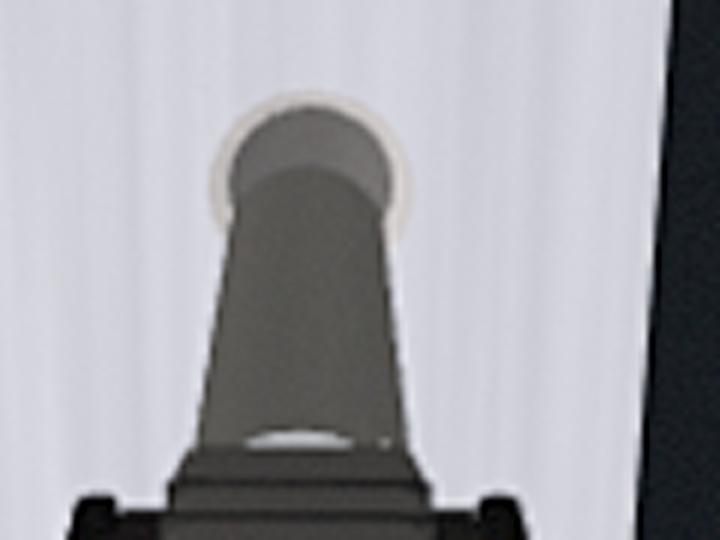

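```bash
python3 - <<'E'
from h import *
c=cam('wrist'); s=r.read_state(); M=R.from_quat(s['eef_rot']).as_matrix()
f=lambda v,z:(M.T@(plane(c,256.5,v,z)-s['ee_pos']))[0]*1000
tipz=s['ee_pos'][2]-.116
print(s['ee_pos'],tipz)
print('well front x',f(167.5,.12),'centre',f(167.5,.12)-13.5,'ring apex x',f(177.5,tipz+.011),'axis',f(177.5,tipz+.011)-12,'or face',f(177.5,tipz)-6)
E
```

```text
[0.62207919 0.11878222 0.24961818] 0.13361818139928744
well front x 19.285407646057322 centre 5.7854076460573225 ring apex x 15.828457430528488 axis 3.8284574305284877 or face 6.996918866899694
```

Call:
move_arm([
  [[0.15,0,0.5],[0,0,0],0],
  [[0,0,1],[0,0,0],0],
  [[0,0,1],[0,0,0],0],
  [[0,0,1],[0,0,0],0],
  [[0,0,1],[0,0,0],0],
  [[0,0,0],[0,0,0],0],
])

```text
time: 19.05
ee_pos: [0.6217, 0.1193, 0.2037]
eef_rot: [0.642, 0.767, -0.007, 0.007]
ft_force: [0.1, 0.1, -1.1]
width: 0.0239
grip_force: 30.0
```

Call:
move_arm([
  [[0.04,0,1.5],[0,0,0],0],
  [[0.04,0,1.5],[0,0,0],0],
  [[0.04,0,1.5],[0,0,0],0],
  [[0.02,0,1.5],[0,0,0],0],
  [[0.02,0,1.2],[0,0,0],0],
  [[0,0,0],[0,0,0],0],
])

```text
time: 19.8
ee_pos: [0.6215, 0.1195, 0.1315]
eef_rot: [0.642, 0.767, -0.007, 0.007]
ft_force: [-0.4, 0.7, -1.2]
width: 0.0239
grip_force: 30.0
```

Release, rise; and then look again at the mid probe.

Call:
move_arm([
  [[0,0,0.2],[0,0,0],40],
  [[0,0,0],[0,0,0],40],
  [[0,0,0],[0,0,0],40],
  [[0,0,0],[0,0,0],40],
  [[0,0,-4],[0,0,0],60],
  [[0,0,-6],[0,0,0],100],
  [[0,0,-6],[0,0,0],100],
  [[0,0,0],[0,0,0],100],
])

```text
time: 20.8
ee_pos: [0.6234, 0.1236, 0.2967]
eef_rot: [0.642, 0.767, -0.003, 0.01]
ft_force: [0.3, 0.3, 0.1]
width: 0.0671
grip_force: 0.0
```

```bash
cat >> h.py <<'E'
def ext(c,x0,y0,x1,y1,z=.018):
    g=cv2.cvtColor(c['image'],cv2.COLOR_BGR2GRAY); m=np.zeros_like(g); m[y0:y1,x0:x1]=(g[y0:y1,x0:x1]>90)
    n,lab,st,_=cv2.connectedComponentsWithStats(m); k=1+np.argmax(st[1:,4]); ys,xs=np.nonzero(lab==k)
    P=np.array([plane(c,u,v,z)[:2] for u,v in zip(xs,ys)],np.float32); ce,wh,_=cv2.minAreaRect(P)
    ax=np.linalg.eigh(np.cov(P.T))[1][:,1]; print('centre',np.round(ce,4),'size',np.round(wh,4),'axis',ax.round(3),'px',st[k]); return np.array(ce),ax
E
python3 - <<'E'
from h import *
c=cam('top','t8.png'); ext(c,270,203,312,252); ext(c,318,196,356,250)
w=cam('wrist','w8.png')
g=w['image']; t=c['image'][110:260,120:360]
cv2.imwrite('pics/b8.png',np.vstack([cv2.resize(t,(600,300)) if False else cv2.resize(t,(480,300)),cv2.resize(g,(480,300)) if False else cv2.resize(g[60:380],(480,300))]))
print('head long pred',proj(w,W['l']+[0,0,.038]),proj(w,W['m']),proj(w,W['s']))
P,T=np.array([.41,-.085,.1]),tool(3.25)
plan((P+[0,0,.15],T))
E
```

```text
centre [ 0.4262 -0.0631] size [0.1402 0.076 ] axis [-1.    -0.031] px [270 203  27  49 844]
centre [ 0.4417 -0.2147] size [0.0237 0.1111] axis [-0.961  0.277] px [327 203  16  38 297]
head long pred [251.54406708 182.5900689 ] [251.36089731 218.87663374] [251.2685906  260.66581814]
t 20.9 p [0.6217 0.1227 0.2912] w 0.0749 F [-0.4 -0.7 -1.2] q [ 0.01  0.35 -0.39  1.31  0.15  1.51 -0.19]
 turn 9 x [-0.002  0.002 -0.167]  shift 6 x [ 3.88 -3.06  0.69]
```

View pics/b8.png

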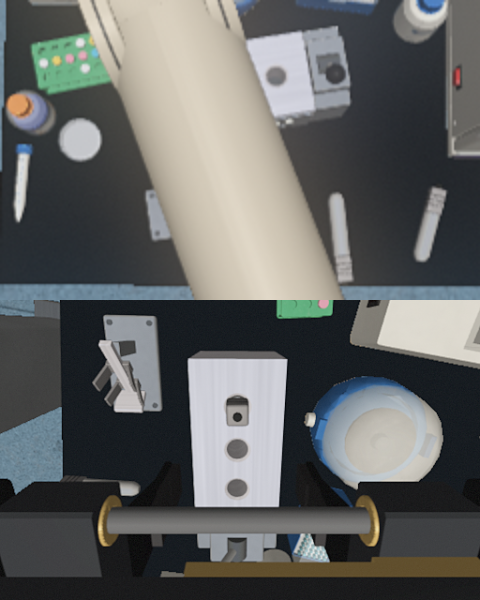

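```bash
python3 - <<'E'
from h import *
plan(([.4053,-.085,.25],tool(3.252)),([.4053,-.085,.003],tool(3.252)))
E
```

```text
t 20.9 p [0.6217 0.1227 0.2912] w 0.0749 F [-0.4 -0.7 -1.2] q [ 0.01  0.35 -0.39  1.31  0.15  1.51 -0.19]
 turn 9 x [-0.002  0.002 -0.167]  shift 6 x [ 3.97 -3.04  0.69]
 turn 1 x [0. 0. 0.]  shift 5 x [0.   0.   4.94]
```

Call:
move_arm([
  [[0,0,0],[0,0,-0.167],100],
  [[0,0,0],[0,0,-0.167],100],
  [[0,0,0],[0,0,-0.167],100],
  [[0,0,0],[0,0,-0.167],100],
  [[0,0,0],[0,0,-0.167],100],
  [[0,0,0],[0,0,-0.167],100],
  [[0,0,0],[0,0,-0.167],100],
  [[0,0,0],[0,0,-0.167],100],
  [[0,0,0],[0,0,-0.167],100],
  [[3.88,-3.06,0.6],[0,0,0],100],
  [[3.88,-3.06,0.6],[0,0,0],100],
  [[3.88,-3.06,0.6],[0,0,0],100],
  [[3.88,-3.06,0.6],[0,0,0],100],
  [[3.88,-3.06,0.6],[0,0,0],100],
  [[3.88,-3.06,0.6],[0,0,0],100],
  [[0,0,0],[0,0,0],100],
])

```text
time: 22.9
ee_pos: [0.4075, -0.0887, 0.2565]
eef_rot: [-0.052, 0.999, -0.01, -0.001]
ft_force: [-0.5, 0.4, -0.4]
width: 0.0872
grip_force: 0.0
```

```bash
python3 - <<'E'
from h import *
plan(([.4053,-.085,.1],tool(3.252)),([.4053,-.085,.003],tool(3.252)))
w=cam('wrist','w9.png'); print(proj(w,[.4222,-.0831,.018]))
g=cv2.cvtColor(w['image'],cv2.COLOR_BGR2GRAY)
for v in range(60,250,15): xs=np.nonzero(g[v,200:310]>120)[0]+200; print(v,(xs.min(),xs.max()) if len(xs) else None,end=' ')
E
```

```text
t 22.9 p [ 0.4075 -0.0887  0.2565] w 0.0872 F [-0.5  0.4 -0.4] q [ 0.59 -0.14 -0.45  1.89 -0.04  1.37  1.83]
 turn 1 x [-0.019 -0.002 -0.007]  shift 3 x [0.06 0.13 5.22]
 turn 1 x [0. 0. 0.]  shift 2 x [0.   0.   4.85]
[260.78567985 174.85555342]
60 (np.int64(200), np.int64(309)) 75 (np.int64(200), np.int64(309)) 90 (np.int64(200), np.int64(309)) 105 (np.int64(200), np.int64(309)) 120 (np.int64(285), np.int64(309)) 135 (np.int64(252), np.int64(268)) 150 (np.int64(251), np.int64(269)) 165 (np.int64(251), np.int64(269)) 180 (np.int64(251), np.int64(268)) 195 (np.int64(251), np.int64(268)) 210 (np.int64(251), np.int64(268)) 225 None 240 None
```

Call:
move_arm([
  [[0.06,0.13,5],[-0.019,0,-0.007],100],
  [[0.06,0.13,5],[0,0,0],100],
  [[0.06,0.13,5.6],[0,0,0],100],
  [[0,0,4.8],[0,0,0],100],
  [[0,0,4.8],[0,0,0],100],
  [[0,0,0],[0,0,0],100],
  [[0,0,0],[0,0,0],0],
  [[0,0,0],[0,0,0],0],
  [[0,0,0],[0,0,0],0],
  [[0,0,0],[0,0,0],0],
  [[0,0,0],[0,0,0],0],
  [[0,0,0],[0,0,0],0],
  [[0,0,0],[0,0,0],0],
  [[0,0,0],[0,0,0],0],
], grip_force=25)

```text
time: 24.7
ee_pos: [0.4084, -0.0833, 0.0061]
eef_rot: [-0.058, 0.998, -0.0, 0.0]
ft_force: [-0.1, -0.4, 0.2]
width: 0.0235
grip_force: 25.0
```

Call:
move_arm([
  [[0,0,-2],[0,0,0],0],
  [[0,0,-5],[0,0,0],0],
  [[0,0,-5],[0,0,0],0],
  [[0,0,-5],[0,0,0],0],
  [[0,0,-6],[0,0,0],0],
  [[0,0,0],[0,0,0],0],
])

```text
time: 25.45
ee_pos: [0.4103, -0.0834, 0.2403]
eef_rot: [-0.058, 0.998, -0.001, 0.004]
ft_force: [0.3, -0.2, -2.0]
width: 0.0228
grip_force: 25.0
```

```bash
python3 - <<'E'
from h import *
w=cam('wrist','w10.png')
g=cv2.cvtColor(w['image'],cv2.COLOR_BGR2GRAY)
for v in range(100,250,10): xs=np.nonzero(g[v,200:310]>120)[0]+200; print(v,(xs.min(),xs.max()) if len(xs) else None,end=' ')
Q,_=rest(.082,.012,.08)
plan((Q+[0,.06,.08],rest(.08,0,0)[1]),rest(.082,.012,.08))
E
```

```text
100 (np.int64(200), np.int64(309)) 110 (np.int64(225), np.int64(309)) 120 (np.int64(308), np.int64(309)) 130 None 140 None 150 None 160 None 170 (np.int64(232), np.int64(277)) 180 (np.int64(230), np.int64(278)) 190 (np.int64(230), np.int64(278)) 200 (np.int64(231), np.int64(277)) 210 (np.int64(231), np.int64(277)) 220 None 230 (np.int64(231), np.int64(277)) 240 (np.int64(232), np.int64(275)) t 25.5 p [ 0.4091 -0.0834  0.2376] w 0.0233 F [-0.7 -0.7 -1.6] q [ 0.6  -0.13 -0.46  1.92 -0.06  1.33  1.84]
 turn 10 x [-0.06   0.063  0.145]  shift 5 x [3.28 1.92 3.32]
 turn 1 x [0. 0. 0.]  shift 2 x [-4.92 -0.46  0.73]
```

Call:
move_arm([
  [[0,0,0],[-0.06,0.063,0.145],0],
  [[0,0,0],[-0.06,0.063,0.145],0],
  [[0,0,0],[-0.06,0.063,0.145],0],
  [[0,0,0],[-0.06,0.063,0.145],0],
  [[0,0,0],[-0.06,0.063,0.145],0],
  [[0,0,0],[-0.06,0.063,0.145],0],
  [[0,0,0],[-0.06,0.063,0.145],0],
  [[0,0,0],[-0.06,0.063,0.145],0],
  [[0,0,0],[-0.06,0.063,0.145],0],
  [[0,0,0],[-0.06,0.063,0.145],0],
  [[0,0,0],[0,0,0],0],
])

```text
time: 26.88
ee_pos: [0.407, -0.0838, 0.2342]
eef_rot: [0.603, 0.698, 0.249, -0.295]
ft_force: [-0.1, 0.9, -0.7]
width: 0.0234
grip_force: 25.0
```

```bash
python3 - <<'E'
from h import *
plan(rest(.079,.014,.09,.006),rest(.079,.014,.004,.006))
body(*rest(.079,.014,.004,.006))
E
```

```text
t 26.88 p [ 0.407  -0.0838  0.2342] w 0.0234 F [-0.1  0.9 -0.7] q [ 0.78  0.27 -0.26  1.75 -0.53  1.67  0.76]
 turn 1 x [-0.002 -0.007 -0.009]  shift 4 x [1.68 2.22 4.12]
 turn 1 x [0. 0. 0.]  shift 2 x [-0.   0.   4.3]
  body corner [0.566 0.091 0.127] front face x 0.569
  body corner [0.557 0.144 0.18 ] front face x 0.56
```

Call:
move_arm([
  [[1.68,2.22,4.12],[0,-0.007,-0.009],0],
  [[1.68,2.22,4.12],[0,0,0],0],
  [[1.68,2.22,4.12],[0,0,0],0],
  [[1.68,2.22,4.12],[0,0,0],0],
  [[0,0,0],[0,0,0],0],
  [[0,0,2],[0,0,0],0],
  [[0,0,0],[0,0,0],0],
])

```text
time: 27.75
ee_pos: [0.4671, 0.1074, 0.1523]
eef_rot: [0.598, 0.705, 0.248, -0.29]
ft_force: [0.9, 0.6, 0.1]
width: 0.0235
grip_force: 25.0
```

```bash
python3 - <<'E'
from h import *
plan(rest(.079,.014,.004,.006))
E
```

```text
t 27.75 p [0.4671 0.1074 0.1523] w 0.0235 F [0.9 0.6 0.1] q [ 0.54  0.32 -0.41  1.89 -0.65  1.29  0.59]
 turn 1 x [-0.004  0.002  0.006]  shift 2 x [-0.1  -0.01  3.29]
```

Call:
move_arm([
  [[-0.1,0,2.5],[0,0,0],0],
  [[-0.1,0,2.5],[0,0,0],0],
  [[0,0,1.5],[0,0,0],0],
  [[0,0,0],[0,0,0],0],
  [[0,0,0],[0,0,0],0],
])

```text
time: 28.38
ee_pos: [0.4619, 0.1497, 0.1059]
eef_rot: [0.6, 0.703, 0.249, -0.289]
ft_force: [0.3, 0.2, -1.4]
width: 0.0231
grip_force: 25.0
```

Call:
move_arm([
  [[0,0,0],[0,0,0],50],
  [[0,0,0],[0,0,0],50],
  [[0,0,0],[0,0,0],50],
  [[0,0,0],[0,0,0],50],
  [[0,0,-2],[0,0,0],50],
  [[0,0,-5],[0,0,0],50],
  [[0,0,-5],[0,0,0],50],
  [[0,0,0],[0,0,0],50],
])

```text
time: 29.38
ee_pos: [0.4764, 0.064, 0.1922]
eef_rot: [0.601, 0.703, 0.249, -0.287]
ft_force: [0.7, 0.1, -0.1]
width: 0.0435
grip_force: 0.0
```

```bash
cat >> h.py <<'E'
def restlook(L):
    c=cam('wrist'); P=stop+a*L; u,v=proj(c,P); g=cv2.cvtColor(c['image'],cv2.COLOR_BGR2GRAY); hsv=cv2.cvtColor(c['image'],cv2.COLOR_BGR2HSV)
    print('pred head end',u.round(),v.round(),'tip',proj(c,stop).round())
    for k in range(int(v)-12,int(v)+60,6):
        xs=np.nonzero(g[k,210:300]>100)[0]+210; print(k,(xs.min(),xs.max(),len(xs)) if len(xs) else None,end=' ')
    print(); return c
E
python3 - <<'E'
from h import *
restlook(.13)
plan(axial(.13,.06))
E
```

```text
pred head end 250.0 148.0 tip [250. 273.]
135 None 141 None 147 None 153 (np.int64(240), np.int64(265), 26) 159 (np.int64(240), np.int64(265), 26) 165 None 171 (np.int64(240), np.int64(263), 24) 177 (np.int64(240), np.int64(264), 25) 183 (np.int64(240), np.int64(264), 25) 189 (np.int64(240), np.int64(264), 25) 195 (np.int64(223), np.int64(280), 58) 201 (np.int64(222), np.int64(280), 59) 
t 29.43 p [0.4752 0.0659 0.1909] w 0.0434 F [-0.7  0.4 -0.7] q [ 0.59  0.3  -0.38  1.82 -0.62  1.4   0.58]
 turn 10 x [ 0.    -0.157  0.   ]  shift 3 x [ 4.03 -0.06 -2.15]
```

Call:
move_arm([
  [[3,0,-5],[0,0,0],100],
  [[3,0,-5],[0,0,0],100],
  [[0,0,0],[0,-0.157,0],100],
  [[0,0,0],[0,-0.157,0],100],
  [[0,0,0],[0,-0.157,0],100],
  [[0,0,0],[0,-0.157,0],100],
  [[0,0,0],[0,-0.157,0],100],
  [[0,0,0],[0,-0.157,0],100],
  [[0,0,0],[0,-0.157,0],100],
  [[0,0,0],[0,-0.157,0],100],
  [[0,0,0],[0,-0.157,0],100],
  [[0,0,0],[0,-0.157,0],100],
  [[0,0,0],[0,0,0],100],
])

```text
time: 31.05
ee_pos: [0.4776, 0.0419, 0.3005]
eef_rot: [0.596, 0.706, -0.249, 0.291]
ft_force: [-0.5, 0.2, 0.6]
width: 0.0871
grip_force: 0.0
```

```bash
python3 - <<'E'
from h import *
plan(axial(.13,.06))
E
```

```text
t 31.05 p [0.4776 0.0419 0.3005] w 0.0871 F [-0.5  0.2  0.6] q [ 0.01  0.2  -0.75  1.73  0.77  1.75 -0.65]
 turn 1 x [0.004 0.001 0.011]  shift 4 x [ 5.39 -0.01 -0.1 ]
```

Call:
move_arm([
  [[5.39,0,-0.3],[0.004,0,0.011],100],
  [[5.39,0,-0.3],[0,0,0],100],
  [[5.39,0,0],[0,0,0],100],
  [[5.39,0,0],[0,0,0],100],
  [[0,0,0],[0,0,0],100],
  [[0,0,0],[0,0,0],100],
])

```text
time: 31.8
ee_pos: [0.4564, 0.1934, 0.1556]
eef_rot: [0.605, 0.699, -0.248, 0.291]
ft_force: [0.2, 0.4, 1.1]
width: 0.0866
grip_force: 0.0
```

```bash
python3 - <<'E'
from h import *
plan(axial(.13,0))
c=cam('wrist','w11.png'); P=stop+a*.13; print('head',proj(c,P))
g=cv2.cvtColor(c['image'],cv2.COLOR_BGR2GRAY)
for v in range(196,250,6): print(v,g[v,222:290:4])
E
```

```text
t 31.8 p [0.4564 0.1934 0.1556] w 0.0866 F [0.2 0.4 1.1] q [-0.29  0.57 -0.77  1.66  0.81  1.79 -1.09]
 turn 1 x [-0.002 -0.    -0.01 ]  shift 2 x [ 0.24 -0.14  3.08]
head [249.00020516 222.86764084]
196 [ 50  45 197  49  51 124  79  85 103 105  80  71  79  85  95  50  50]
202 [ 49 188 106  50  50  43 123  56  87 101 103 102 102 100  99 103  49]
208 [ 50 130  49  50  49  47 114 121 110 118 130 142 152 162 172 176  95]
214 [ 49  47  48  48  50  48  52 111 181 184 183 182 181 180 180 181 119]
220 [ 51  48  50  47  49  49  46  99 180 187 188  24  48  48 170 182 133]
226 [ 51  50  53  50  50  48  49  97 184 189 194  70  71  70 106 183 156]
232 [ 49  49  49  53  47  48  49  42 175 193 192 193 110 144 189 185 165]
238 [140 112 116 104  81  94  49  46 110 212 174 145  83  35  44  44  48]
244 [202 110 111  96  91 117  48  49  48  50  49  49  47  53  49  51  47]
```

View pics/w11.png

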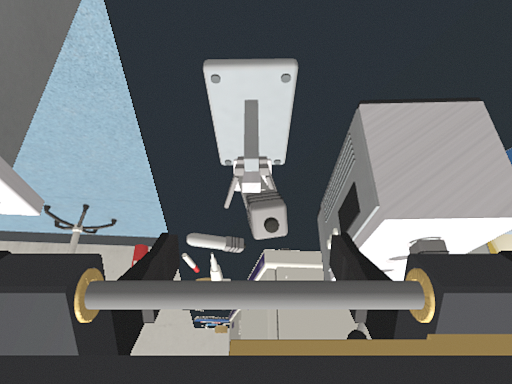

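```bash
python3 - <<'E'
from h import *
c=cam('wrist'); g=cv2.cvtColor(c['image'],cv2.COLOR_BGR2GRAY)
m=np.zeros_like(g); m[200:244,240:296]=(g[200:244,240:296]>160); cs,_=cv2.findContours(m,0,1); k=max(cs,key=cv2.contourArea); print(cv2.minAreaRect(k))
# outline widths give the depth
o,d=ray(c,268.5,224.5)
# point on the ray at 130 mm from the stop
t=np.linspace(.1,.4,3001)[:,None]; Q=o+d*t; e=np.abs(np.linalg.norm(Q-stop,axis=1)-.13)
i=np.argsort(e)[:6]; print(Q[i[:6]].round(4), t[i].ravel(), e.min(),'pred',stop+a*.13)
E
```

```text
((268.3275451660156, 221.9563446044922), (28.415199279785156, 33.30525207519531), 82.40535736083984)
[[0.4694 0.1763 0.1331]
 [0.4695 0.1762 0.133 ]
 [0.4694 0.1764 0.1331]
 [0.4695 0.1761 0.133 ]
 [0.4694 0.1764 0.1331]
 [0.4695 0.176  0.133 ]] [0.2068 0.2069 0.2067 0.207  0.2066 0.2071] 5.1180492237346e-06 pred [0.45619028 0.17631896 0.13192388]
```

```bash
python3 - <<'E'
from h import *
H=np.array([.4694,.1763,.1331]); D=(H-stop)/np.linalg.norm(H-stop)
_,T0=axial(.13,0)
ax=np.cross(-a,-D); T=R.from_rotvec(ax/np.linalg.norm(ax)*np.arcsin(np.linalg.norm(ax))).as_matrix()@T0@R.from_euler('z',-.12).as_matrix()
print(T[:,2],-D)
plan((H-D*.033+D*.06,T),(H-D*.033,T))
E
```

```text
[ 0.00768929 -0.69818789 -0.71587327] [ 0.00768929 -0.69818789 -0.71587327]
t 31.9 p [0.4567 0.1931 0.1564] w 0.0873 F [ 0.2 -0.1 -0.7] q [-0.29  0.56 -0.77  1.66  0.81  1.79 -1.1 ]
 turn 1 x [ 0.099  0.023 -0.133]  shift 1 x [0.13 1.31 0.15]
 turn 1 x [0. 0. 0.]  shift 2 x [ 0. -0.  3.]
```

Call:
move_arm([
  [[0.1,1.3,0],[0,0,0],100],
  [[0,0,0],[0.099,0.023,-0.133],100],
  [[0,0,0],[0,0,0],100],
  [[0,0,0],[0,0,0],100],
])

```text
time: 32.4
ee_pos: [0.4689, 0.1966, 0.1546]
eef_rot: [0.574, 0.727, -0.293, 0.238]
ft_force: [0.0, 0.2, -0.1]
width: 0.0873
grip_force: 0.0
```

```bash
python3 - <<'E'
from h import *
H=np.array([.4694,.1763,.1331]); D=(H-stop)/np.linalg.norm(H-stop)
plan((H-D*.033,None))
c=cam('wrist','w12.png'); print(proj(c,H),proj(c,stop)); g=cv2.cvtColor(c['image'],cv2.COLOR_BGR2GRAY)
m=np.zeros_like(g); m[200:250,225:285]=(g[200:250,225:285]>160); cs,_=cv2.findContours(m,0,1); k=max(cs,key=cv2.contourArea); print(cv2.minAreaRect(k))
for v in range(196,250,6): print(v,g[v,222:290:4])
E
```

```text
t 32.4 p [0.4689 0.1966 0.1546] w 0.0873 F [ 0.   0.2 -0.1] q [-0.27  0.64 -0.77  1.56  0.79  1.85 -0.93]
 turn 1 x [0. 0. 0.]  shift 2 x [0.02 0.01 3.13]
[253.78197453 228.36349867] [253.67654655 178.64390995]
((254.6051025390625, 225.95188903808594), (32.98040008544922, 28.948312759399414), 1.9749338626861572)
196 [ 33 198  38  51  64  72  71  62  75  80  89  90 171 190  50  51  49]
202 [198  55  51  49  50  69  71  70  75  80  80  90  82  78  50  50  50]
208 [ 45  50  48  49  92 110 105 106 104 105 104 104 102  96  48  52  50]
214 [ 49  49  52  49 135 188 185 184 183 183 183 182 178  59  51  48  49]
220 [ 50  50  50  49 153 189 188 192 141 149 185 183 176  43  50  48  50]
226 [ 50  50  52  50 156 193 193  47  70  68  59 186 173  39  50  51  52]
232 [ 49  53  49  51 173 197 195 102  76  71 140 186 170  43  53  49  49]
238 [139 125 115  74 153 201 200 196 197 195 193 191 178  49  49  50  52]
244 [205 111 110  97  88 116  48  49  52  51  52  50  52  51  49  49  50]
```

Head is now centred and square in view. Go down and grip.

Call:
move_arm([
  [[0,0,3.1],[0,0,0],100],
  [[0,0,3.1],[0,0,0],100],
  [[0,0,0],[0,0,0],100],
  [[0,0,0],[0,0,0],0],
  [[0,0,0],[0,0,0],0],
  [[0,0,0],[0,0,0],0],
  [[0,0,0],[0,0,0],0],
  [[0,0,0],[0,0,0],0],
  [[0,0,0],[0,0,0],0],
  [[0,0,0],[0,0,0],0],
  [[0,0,0],[0,0,0],0],
  [[0,0,0],[0,0,0],0],
], grip_force=30)

```text
time: 33.95
ee_pos: [0.4691, 0.1532, 0.1102]
eef_rot: [0.573, 0.727, -0.294, 0.237]
ft_force: [-1.4, -0.1, 0.8]
width: 0.024
grip_force: 29.2
```

Call:
move_arm([
  [[-2,0,0],[0,0,0],0],
  [[-4,0,0],[0,0,0],0],
  [[-4,0,-3],[0,0,0],0],
  [[-4,0,-4],[0,0,0],0],
  [[-2,0,-5],[0,0,0],0],
  [[0,0,0],[0,0,0],0],
  [[0,0,0],[0,0,0],0],
])

```text
time: 34.83
ee_pos: [0.5054, 0.1252, 0.3052]
eef_rot: [0.573, 0.727, -0.294, 0.237]
ft_force: [-0.9, -0.3, -1.8]
width: 0.024
grip_force: 30.0
```

```bash
python3 - <<'E'
from h import *
s=r.read_state(); p=np.array(s['ee_pos'])
plan((p,tool(CY)),(W['m']+[-.005,0,.14],tool(CY)))
E
```

```text
t 34.83 p [0.5054 0.1252 0.3052] w 0.024 F [-0.9 -0.3 -1.8] q [-0.13  0.45 -0.78  1.45  0.8   1.98 -0.63]
 turn 5 x [-0.03   0.152  0.012]  shift 1 x [0. 0. 0.]
 turn 1 x [0. 0. 0.]  shift 3 x [-2.53  3.62  1.51]
```

Call:
move_arm([
  [[0,0,0],[-0.03,0.152,0.012],0],
  [[0,0,0],[-0.03,0.152,0.012],0],
  [[0,0,0],[-0.03,0.152,0.012],0],
  [[0,0,0],[-0.03,0.152,0.012],0],
  [[0,0,0],[-0.03,0.152,0.012],0],
  [[-2.5,3.6,1.5],[0,0,0],0],
  [[-2.5,3.6,1.5],[0,0,0],0],
  [[-2.5,3.6,1.5],[0,0,0],0],
  [[0,0,0],[0,0,0],0],
  [[0,0,0],[0,0,0],0],
])

```text
time: 36.08
ee_pos: [0.6239, 0.0707, 0.2591]
eef_rot: [0.643, 0.766, -0.001, -0.001]
ft_force: [0.1, 1.4, -0.6]
width: 0.0235
grip_force: 30.0
```

```bash
cat >> h.py <<'E'
def hover(w,L,save,front=True):
    plan((W[w]+[0,0,L],tool(CY)))
    c=cam('wrist',save); s=r.read_state(); p=np.array(s['ee_pos']); M=R.from_quat(s['eef_rot']).as_matrix()
    print('ring apex pred',proj(c,p+M@[.012,0,L-.011]).round(1),'sides',[proj(c,p+M@[0,y,L-.011]).round(1) for y in(-.012,.012)])
    t=np.linspace(0,6.28,60); Q=np.array([proj(c,W[w]+[.0135*np.cos(x),.0135*np.sin(x),0]) for x in t]); print('well box pred',Q.min(0).round(1),Q.max(0).round(1))
    return c,p,M
E
python3 - <<'E'
from h import *
c,p,M=hover('m',.097,'w13.png')
g=cv2.cvtColor(c['image'],cv2.COLOR_BGR2GRAY)
np.set_printoptions(linewidth=200)
print('cols',list(range(230,290,2)))
for v in range(180,226,2): print(v,g[v,230:290:2])
E
```

```text
t 36.08 p [0.6239 0.0707 0.2591] w 0.0235 F [ 0.1  1.4 -0.6] q [ 0.38  0.42 -0.77  1.36  0.29  1.47 -0.2 ]
 turn 1 x [-0.002 -0.     0.003]  shift 1 x [-0.28  0.61  4.21]
ring apex pred [253.5 187.1] sides [array([239.1, 201. ]), array([268., 201.])]
well box pred [246.2 173.8] [273.2 199.8]
cols [230, 232, 234, 236, 238, 240, 242, 244, 246, 248, 250, 252, 254, 256, 258, 260, 262, 264, 266, 268, 270, 272, 274, 276, 278, 280, 282, 284, 286, 288]
180 [215 213 214 217 218 214 217 220 220 196 176  95 106 106 106 106 108 110 112 117 112 159 209 216 218 216 212 216 213 215]
182 [215 212 212 218 218 215 218 221 213 193  98 103 102 106 106 107 107 109 112 114 117 112 201 210 219 216 212 216 213 215]
184 [215 212 213 218 218 215 217 222 201 188  98  98 103 104 108 106 107 112 112 115 119 116 155 211 217 216 213 216 213 215]
186 [214 212 213 218 218 214 219 229 168 105  85  88  89  89  86 101 109 112 114 115 118 117 140 214 215 216 213 215 213 215]
188 [213 212 212 217 219 216 218 131  84  89  89  89  90  88  87  83  90 108 113 118 115 118 147 214 214 216 212 215 214 214]
190 [214 213 212 218 
[... 1546 characters left out ...]
0  90  89  86  86  83  86  79 174 220 219 217 218 212 214 213 214 218]
216 [213 211 211 204  90  93  93  91  92  93  89  90  88  92  89  85  87  84  83  82 157 222 218 217 219 212 214 213 214 218]
218 [213 211 212 205  91  94  93  90  91  92  91  89  88  90  89  85  85  85  85  82 118 225 218 216 218 211 214 213 214 218]
220 [212 211 213 175  95  95  92  92  93  92  90  90  89  88  87  83  86  86  87  85  77 228 218 216 217 213 214 213 214 217]
222 [213 211 214 160  94  94  91  94  91  89  82  78  75  81  81  84  87  84  86  87  68 221 219 217 218 211 214 213 215 218]
224 [213 212 217 114  95  98  95  95 139 190 192 197 206 199 190 175  98  87  86  88  77 198 220 216 218 211 213 212 215 218]
```

Call:
move_arm([
  [[-0.28,0.7,0],[0,0,0],0],
  [[0,0,1.5],[0,0,0],0],
  [[0,0,1.5],[0,0,0],0],
  [[0,0,0],[0,0,0],0],
  [[0,0,0],[0,0,0],0],
])

```text
time: 36.75
ee_pos: [0.632, 0.0695, 0.2302]
eef_rot: [0.643, 0.766, 0.0, 0.0]
ft_force: [0.5, -0.3, -0.7]
width: 0.0238
grip_force: 30.0
```

```bash
python3 - <<'E'
from h import *
c,p,M=hover('m',.097,'w14.png')
g=cv2.cvtColor(c['image'],cv2.COLOR_BGR2GRAY)
np.set_printoptions(linewidth=200)
print('cols',list(range(230,290,2)))
for v in range(160,206,3): print(v,g[v,230:290:2])
E
```

```text
t 36.75 p [0.632  0.0695 0.2302] w 0.0238 F [ 0.5 -0.3 -0.7] q [ 0.37  0.45 -0.76  1.39  0.31  1.42 -0.21]
 turn 1 x [ 0.    -0.     0.003]  shift 1 x [-0.02 -0.17  1.32]
ring apex pred [253.6 187.5] sides [array([239.2, 201.3]), array([268. , 201.3])]
well box pred [236.6 178.5] [266.3 206.9]
cols [230, 232, 234, 236, 238, 240, 242, 244, 246, 248, 250, 252, 254, 256, 258, 260, 262, 264, 266, 268, 270, 272, 274, 276, 278, 280, 282, 284, 286, 288]
160 [217 219 220 219 219 216 214 214 214 214 219 218 216 217 217 216 216 218 220 220 218 219 218 214 216 213 214 214 216 213]
163 [217 219 220 219 219 216 214 214 213 213 219 218 215 217 217 215 216 218 221 220 218 218 218 213 216 213 213 214 216 212]
166 [216 219 221 220 219 216 214 215 214 214 219 219 215 218 217 216 218 218 221 220 219 219 216 213 216 214 213 215 214 213]
169 [216 219 221 219 220 216 214 214 213 214 219 218 215 216 217 216 216 219 221 220 218 219 217 213 216 214 215 215 215 213]
172 [216 219 221 219 219 215 214 215 214 214 219 218 215 216 215 216 216 218 221 219 219 218 218 213 216 213 213 216 215 214]
175 [216 219 221 21
[... 666 characters left out ...]
9  88  89  88  82  94 114 195 210 218 216 212 215 212 215 218 214 215]
193 [216 218 222 192 188  88  94  92  92  90  89  88  90  89  86  85  85  86  87 180 208 219 215 212 216 213 215 217 214 215]
196 [215 217 221 200 195  85  96  93  91  91  88  87  87  89  88  85  86  84  73 207 208 220 215 214 216 213 215 217 213 215]
199 [215 217 221 211 183  88  93  93  93  90  89  88  88  89  84  86  85  85  76 188 211 219 215 213 215 214 215 217 214 216]
202 [215 216 220 221 189  91  93  92  94  91  88  87  88  89  86  86  87  84  81 166 221 218 214 213 214 213 216 217 213 216]
205 [215 217 219 223 163  92  93  92  92  94  89  88  87  87  87  85  85  83  82 120 225 218 214 214 215 213 217 218 213 215]
```

Call:
move_arm([
  [[-0.12,0,0.5],[0,0,0],0],
  [[0,0,1],[0,0,0],0],
  [[0,0,1],[0,0,0],0],
  [[0,0,1],[0,0,0],0],
  [[0,0,1],[0,0,0],0],
  [[0,0,0],[0,0,0],0],
])

```text
time: 37.55
ee_pos: [0.632, 0.0677, 0.1838]
eef_rot: [0.643, 0.766, -0.001, -0.0]
ft_force: [0.8, -2.6, -2.3]
width: 0.024
grip_force: 30.0
```

Call:
move_arm([
  [[-0.08,0,1.3],[0,0,0],0],
  [[0,0,1.3],[0,0,0],0],
  [[0,0,1.3],[0,0,0],0],
  [[0,0,1.2],[0,0,0],0],
  [[0,0,0],[0,0,0],0],
])

```text
time: 38.17
ee_pos: [0.6319, 0.0673, 0.1328]
eef_rot: [0.643, 0.766, -0.0, -0.001]
ft_force: [0.0, -1.4, -1.3]
width: 0.0236
grip_force: 30.0
```

Call:
move_arm([
  [[0,0,0.3],[0,0,0],0],
  [[0,0,0],[0,0,0],40],
  [[0,0,0],[0,0,0],40],
  [[0,0,0],[0,0,0],40],
  [[0,0,0],[0,0,0],40],
  [[0,0,-4],[0,0,0],60],
  [[0,0,-6],[0,0,0],100],
  [[0,0,-6],[0,0,0],100],
  [[0,0,0],[0,0,0],100],
  [[0,0,0],[0,0,0],100],
])

```text
time: 39.42
ee_pos: [0.6323, 0.0674, 0.2908]
eef_rot: [0.643, 0.766, 0.0, 0.0]
ft_force: [-0.4, -0.8, -0.9]
width: 0.0772
grip_force: 0.0
```

```bash
python3 - <<'E'
from h import *
c=cam('top','t15.png'); ext(c,318,196,356,250)
w=cam('wrist','w15.png'); g=cv2.cvtColor(w['image'],cv2.COLOR_BGR2GRAY)
for k in 'lm':
    q=[proj(w,W[k]+[x,y,.038]) for x in(-.012,.012) for y in(-.012,.012)]; q=np.array(q); print(k,'head top box pred',q.min(0).round(),q.max(0).round())
    u,v=proj(w,W[k]+[0,0,.038]).astype(int); print(g[v-20:v+20:4,u-24:u+24:3])
plan(([.43,-.2115,.25],tool(-.28)))
E
```

```text
centre [ 0.4298 -0.2018] size [0.0711 0.1355] axis [-0.973  0.23 ] px [318 203  25  47 729]
l head top box pred [237. 111.] [268. 142.]
[[215 218 214 218 218 213 214 213 216 216 217 214 217 217 217 214]
 [214 218 214 218 218 214 204 194 202 192 205 201 219 218 217 213]
 [214 219 215 219 218  36  39  48  52  57  57  54  45 183 218 213]
 [215 219 215 219 190 165 178 177 175 173 171 171 166 170 217 213]
 [214 219 215 220 186 163 179 179 186 171 175 171 166 164 215 213]
 [214 219 215 221 188 161 178 144  48  46  48 174 166 166 213 214]
 [214 220 216 220 203 158 177 112  52  51  38 174 166 163 218 212]
 [212 218 215 220 225 155 174 175 170 160 178 171 167 175 216 213]
 [213 218 215 219 225 146 168 168 167 164 164 163 158 177 216 213]
 [212 219 215 219 218 216 220 217 222 220 220 220 222 219 217 213]]
m head top box pred [238. 170.] [267. 198.]
[[210 218 214 219 219 217 198 167 109 132 151 179 219 220 217 212]
 [211 218 214 219 219 119  61  63  64  59  58  59  59 184 218 212]
 [211 218 213 219 195  55  94  95  98  97  97 100 102 165 218 213]
 [210 217 214 219 192 102 180 176 174 172 172 170 167 167 219 212]
 [210 217 214 218 201 131 174 173 172 125 166 169 166 167 218 212]
 [210 216 213 217 218 130 172 170  47  50  42 174 164 177 217 212]
 [210 216 214 216 218 140 169 174  37  48  41 169 162 176 216 212]
 [210 215 213 216 217 168 169 165 167 169 165 165 162 175 217 212]
 [210 215 213 216 216 216 203 203 223 217 218 219 221 219 217 212]
 [209 214 213 215 215 213 211 211 219 212 213 215 217 217 216 212]]
t 39.52 p [0.6319 0.0671 0.2897] w 0.083 F [-0.2  0.6  0. ] q [ 0.36  0.43 -0.77  1.29  0.29  1.54 -0.19]
 turn 12 x [-0.     0.     0.169]  shift 7 x [-1.67  4.62  0.57]
```

Call:
move_arm([
  [[0,0,0],[0,0,0.169],100],
  [[0,0,0],[0,0,0.169],100],
  [[0,0,0],[0,0,0.169],100],
  [[0,0,0],[0,0,0.169],100],
  [[0,0,0],[0,0,0.169],100],
  [[0,0,0],[0,0,0.169],100],
  [[0,0,0],[0,0,0.169],100],
  [[0,0,0],[0,0,0.169],100],
  [[0,0,0],[0,0,0.169],100],
  [[0,0,0],[0,0,0.169],100],
  [[0,0,0],[0,0,0.169],100],
  [[0,0,0],[0,0,0.169],100],
  [[0,0,0],[0,0,0],100],
])

```text
time: 41.15
ee_pos: [0.632, 0.0672, 0.2899]
eef_rot: [0.99, -0.141, -0.001, 0.0]
ft_force: [-0.2, -0.6, 0.4]
width: 0.087
grip_force: 0.0
```

```bash
python3 - <<'E'
from h import *
plan(([.40,-.06,.26],tool(-.28)),([.40,-.203,.25],tool(-.28)))
E
```

```text
t 41.15 p [0.632  0.0672 0.2899] w 0.087 F [-0.2 -0.6  0.4] q [ 0.16  0.37 -0.46  1.3   0.16  1.51 -2.14]
 turn 1 x [ 0.001  0.001 -0.002]  shift 5 x [-3.76  3.73  0.6 ]
 turn 1 x [0. 0. 0.]  shift 3 x [1.32 4.58 0.33]
```

Call:
move_arm([
  [[-3.76,3.73,0.6],[0,0,0],100],
  [[-3.76,3.73,0.6],[0,0,0],100],
  [[-3.76,3.73,0.6],[0,0,0],100],
  [[-3.76,3.73,0.6],[0,0,0],100],
  [[-3.76,3.73,0.6],[0,0,0],100],
  [[1.3,4.58,0.3],[0,0,0],100],
  [[1.3,4.58,0.3],[0,0,0],100],
  [[1.3,4.58,0.3],[0,0,0],100],
  [[0,0,0],[0,0,0],100],
  [[0,0,0],[0,0,0],100],
])

```text
time: 42.4
ee_pos: [0.3987, -0.2012, 0.2515]
eef_rot: [0.99, -0.14, -0.0, -0.0]
ft_force: [-0.3, -0.5, -0.3]
width: 0.0871
grip_force: 0.0
```

```bash
python3 - <<'E'
from h import *
w=cam('wrist','w16.png'); C,ax=ext(w,170,20,340,235,.012)
print('pred c',proj(w,[.4417,-.2147,.012]))
plan(([.428,-.211,.003],tool(-.28)))
E
```

```text
centre [ 0.3451 -0.1858] size [0.2366 0.0876] axis [0.125 0.992] px [ 170  173  170   62 6502]
pred c [255.25633391 128.90938304]
t 42.45 p [ 0.3989 -0.2008  0.2517] w 0.0872 F [ 0.8  0.1 -0.2] q [ 0.56 -0.07 -0.19  1.85 -0.01  1.36 -1.47]
 turn 1 x [-0.  0. -0.]  shift 5 x [0.62 0.03 4.97]
```

```bash
python3 - <<'E'
from h import *
w=cam('wrist'); C,ax=ext(w,215,70,300,168,.012)
E
```

```text
centre [ 0.4452 -0.2167] size [0.0243 0.1057] axis [-0.965  0.262] px [ 246   81   21   87 1679]
```

Call:
move_arm([
  [[0.62,0.05,4.9],[0,0,0],100],
  [[0.62,0.05,4.9],[0,0,0],100],
  [[0.62,0.05,4.9],[0,0,0],100],
  [[0.62,0.05,4.9],[0,0,0],100],
  [[0.62,0.05,4.9],[0,0,0],100],
  [[0,0,0],[0,0,0],100],
  [[0,0,0],[0,0,0],0],
  [[0,0,0],[0,0,0],0],
  [[0,0,0],[0,0,0],0],
  [[0,0,0],[0,0,0],0],
  [[0,0,0],[0,0,0],0],
  [[0,0,0],[0,0,0],0],
  [[0,0,0],[0,0,0],0],
  [[0,0,0],[0,0,0],0],
], grip_force=30)

```text
time: 44.25
ee_pos: [0.4279, -0.2129, 0.007]
eef_rot: [0.99, -0.141, 0.0, -0.0]
ft_force: [-0.4, -0.2, 0.5]
width: 0.0235
grip_force: 29.9
```

Call:
move_arm([
  [[0,0,-4],[0,0,0],0],
  [[-1.8,-4,0],[0,0,0],0],
  [[-1.8,-4,0],[0,0,0],0],
  [[-1.8,-4,0],[0,0,0],0],
  [[0,0,0],[0,0,0],0],
  [[0,0,2],[0,0,0],0],
  [[0,0,1.9],[0,0,0],0],
  [[0,0,0],[0,0,0],0],
  [[0,0,0],[0,0,0],60],
  [[0,0,0],[0,0,0],60],
  [[0,0,0],[0,0,0],60],
  [[0,0,0],[0,0,0],60],
  [[0,0,-5],[0,0,0],100],
  [[0,0,-6],[0,0,0],100],
  [[0,0,-6],[0,0,0],100],
  [[0,0,0],[0,0,0],100],
  [[0,0,0],[0,0,0],100],
])

```text
time: 46.38
ee_pos: [0.4093, -0.0827, 0.1777]
eef_rot: [0.99, -0.141, 0.0, 0.0]
ft_force: [-0.2, -0.7, -0.4]
width: 0.0859
grip_force: 0.0
```

```bash
python3 - <<'E'
from h import *
w=cam('wrist','w17.png'); s=r.read_state(); M=R.from_quat(s['eef_rot']).as_matrix()
g=cv2.cvtColor(w['image'],cv2.COLOR_BGR2GRAY)
np.set_printoptions(linewidth=220)
for v in range(100,250,8): print(v,g[v,216:300:3])
for t in (-.04,.07): print(proj(w,np.array([s['ee_pos'][0],s['ee_pos'][1],.012])+M@[t,0,0]))
plan()
E
```

```text
100 [51 53 53 52 54 51 52 51 53 50 48 52 51 50 51 52 51 52 50 54 53 50 52 48 51 51 53 49]
108 [52 53 53 49 52 52 51 54 52 53 50 50 77 80 82 48 51 49 51 53 51 49 52 52 51 50 53 50]
116 [ 51  52  52  51  51  51  48  53  49 128 233 232 234 235 237 238 239 157  52  49  53  55  51  49  50  50  56  51]
124 [ 53  52  53  52  50  54  52  51  51  61 123 112 105 102 144 143 137  94  53  51  52  51  51  52  50  52  50  49]
132 [ 52  49  54  54  54  50  52  54  51  90 213 211 214 201 170 174 174  87  50  51  49  55  54  51  50  51  52  53]
140 [ 49  53  53  49  50  51  50  53  51 115 230 229 230 230 230 230 230  61  54  54  49  53  50  52  51  53  50  50]
148 [ 50  53  51  55  50  51  52  52  52  89 224 223 224 224 224 224 225  34  49  53  52  53  52  49  51  50  50  54]
156 [ 52  51  51  50  50  52  53  55  50  88 217 241 242 246 244 245 225  28  53  52  50  53  51  51  53  56  51  49]
164 [ 53  49  51  52  49  49  51  51  52  90 216 242 241 246 243 244 226  33  51  50  49  54  53  52  52  51  52  51]
172 [ 50  53  52  52  48  54  51  49  51  93 218 243 241 246 242 244 224  37  50  50  49  51  
[... 551 characters left out ...]
7 247 245 166  50  53  52  50  52  51  50  51  51  50  48  45]
220 [ 54  50  51  53  51  51  51  51  52  52  54  52  50  53  50  52  51  47  57  91 111 117 114 114 115 114 150 149]
228 [ 51  51  51  50  55  53  51  48  47  95 113 122 118 117 119 115 115 116 117 116 116 115 117 117 116 117 116 154]
236 [ 89 155 115 120 122 120 120 118 117 117 117 119 117 118 117 117 115 118 117 117 117 117 117 118 117 118 117 114]
244 [191 101 120 120 119 119 118 117 120 118 119 117 117 117 117 116 116 116 116 117 115 118 117 117 116 117 116 116]
[254.29647929 213.55672226]
[254.29525451 111.79738676]
t 46.42 p [ 0.4089 -0.0826  0.177 ] w 0.0859 F [-0.6 -0.3 -0.2] q [ 0.42 -0.08 -0.31  2.02 -0.03  1.2  -1.74]
```

Call:
move_arm([
  [[2.1,0,2],[0,0,0],100],
  [[2.1,0,5],[0,0,0],100],
  [[0,0,5],[0,0,0],100],
  [[0,0,5.2],[0,0,0],100],
  [[0,0,0],[0,0,0],100],
  [[0,0,0],[0,0,0],0],
  [[0,0,0],[0,0,0],0],
  [[0,0,0],[0,0,0],0],
  [[0,0,0],[0,0,0],0],
  [[0,0,0],[0,0,0],0],
  [[0,0,0],[0,0,0],0],
  [[0,0,0],[0,0,0],0],
  [[0,0,0],[0,0,0],0],
], grip_force=25)

```text
time: 48.05
ee_pos: [0.45, -0.0944, 0.006]
eef_rot: [0.99, -0.141, 0.0, -0.0]
ft_force: [0.2, 0.4, 0.3]
width: 0.0236
grip_force: 25.0
```

Call:
move_arm([
  [[-1,0,-3],[0,0,0],0],
  [[-1,0,-5],[0,0,0],0],
  [[-1,0,-5],[0,0,0],0],
  [[-1,0,-5],[0,0,0],0],
  [[0,0,-5],[0,0,0],0],
  [[0,0,0],[0,0,0],0],
])

```text
time: 48.8
ee_pos: [0.4132, -0.0834, 0.2396]
eef_rot: [0.99, -0.141, 0.004, 0.0]
ft_force: [0.4, 0.6, -1.8]
width: 0.0236
grip_force: 25.0
```

```bash
python3 - <<'E'
from h import *
s=r.read_state(); plan((np.array(s['ee_pos']),tool(SY)),(np.array(s['ee_pos']),tool(SY,np.pi/4)))
E
```

```text
t 48.8 p [ 0.4132 -0.0834  0.2396] w 0.0236 F [ 0.4  0.6 -1.8] q [ 0.43 -0.12 -0.31  1.92 -0.04  1.33 -1.72]
 turn 12 x [ 0.001 -0.    -0.167]  shift 1 x [0. 0. 0.]
 turn 5 x [-0.     0.157 -0.   ]  shift 1 x [0. 0. 0.]
```

Call:
move_arm([
  [[0,0,0],[0,0,-0.167],0],
  [[0,0,0],[0,0,-0.167],0],
  [[0,0,0],[0,0,-0.167],0],
  [[0,0,0],[0,0,-0.167],0],
  [[0,0,0],[0,0,-0.167],0],
  [[0,0,0],[0,0,-0.167],0],
  [[0,0,0],[0,0,-0.167],0],
  [[0,0,0],[0,0,-0.167],0],
  [[0,0,0],[0,0,-0.167],0],
  [[0,0,0],[0,0,-0.167],0],
  [[0,0,0],[0,0,-0.167],0],
  [[0,0,0],[0,0,-0.167],0],
  [[0,0,0],[0,0.157,0],0],
  [[0,0,0],[0,0.157,0],0],
  [[0,0,0],[0,0.157,0],0],
  [[0,0,0],[0,0.157,0],0],
  [[0,0,0],[0,0.157,0],0],
  [[0,0,0],[0,0,0],0],
])

```text
time: 51.05
ee_pos: [0.4106, -0.0845, 0.2329]
eef_rot: [0.604, 0.698, 0.249, -0.292]
ft_force: [-0.1, -0.3, -0.9]
width: 0.0235
grip_force: 25.0
```

```bash
python3 - <<'E'
from h import *
plan(rest(.083,.012,.08,.006),rest(.083,.012,.004,.006))
E
```

```text
t 51.05 p [ 0.4106 -0.0845  0.2329] w 0.0235 F [-0.1 -0.3 -0.9] q [ 0.51  0.25  0.05  1.76 -0.58  1.69  0.81]
 turn 1 x [ 0.003 -0.003 -0.011]  shift 4 x [1.77 2.13 4.36]
 turn 1 x [0. 0. 0.]  shift 2 x [0.  0.  3.8]
```

Call:
move_arm([
  [[1.77,2.13,4.3],[0.003,-0.003,-0.011],0],
  [[1.77,2.13,4.3],[0,0,0],0],
  [[1.77,2.13,4.3],[0,0,0],0],
  [[1.77,2.13,4.3],[0,0,0],0],
  [[0,0,0],[0,0,0],0],
  [[0,0,1],[0,0,0],0],
  [[0,0,0],[0,0,0],0],
])

```text
time: 51.92
ee_pos: [0.4677, 0.1064, 0.157]
eef_rot: [0.599, 0.705, 0.249, -0.288]
ft_force: [-0.1, -1.0, -1.0]
width: 0.0239
grip_force: 25.0
```

```bash
python3 - <<'E'
from h import *
plan(rest(.083,.012,.004,.006))
E
```

```text
t 51.92 p [0.4677 0.1064 0.157 ] w 0.0239 F [-0.1 -1.  -1. ] q [ 0.28  0.28 -0.12  1.9  -0.72  1.33  0.64]
 turn 1 x [0.001 0.005 0.007]  shift 2 x [-0.13 -0.03  3.49]
```

Call:
move_arm([
  [[-0.1,0,2.5],[0,0,0],0],
  [[-0.1,0,2.5],[0,0,0],0],
  [[0,0,1.9],[0,0,0],0],
  [[0,0,0],[0,0,0],0],
  [[0,0,0],[0,0,0],0],
])

```text
time: 52.55
ee_pos: [0.4615, 0.1521, 0.1075]
eef_rot: [0.599, 0.704, 0.25, -0.288]
ft_force: [0.4, -0.1, -0.5]
width: 0.0237
grip_force: 25.0
```

Call:
move_arm([
  [[0,0,0],[0,0,0],50],
  [[0,0,0],[0,0,0],50],
  [[0,0,0],[0,0,0],50],
  [[0,0,0],[0,0,0],50],
  [[0,0,-2],[0,0,0],50],
  [[0,0,-5],[0,0,0],50],
  [[0,0,-5],[0,0,0],50],
  [[0,0,0],[0,0,0],50],
])

```text
time: 53.55
ee_pos: [0.4758, 0.0667, 0.1941]
eef_rot: [0.6, 0.704, 0.251, -0.286]
ft_force: [-0.7, -0.2, -0.8]
width: 0.0432
grip_force: 0.0
```

```bash
python3 - <<'E'
from h import *
restlook(.11)
E
```

```text
pred head end 250.0 173.0 tip [250. 276.]
160 None 166 None 172 (np.int64(242), np.int64(262), 11) 178 (np.int64(240), np.int64(265), 26) 184 (np.int64(240), np.int64(265), 26) 190 None 196 (np.int64(222), np.int64(280), 54) 202 (np.int64(222), np.int64(280), 59) 208 (np.int64(222), np.int64(280), 59) 214 (np.int64(221), np.int64(280), 59) 220 (np.int64(221), np.int64(281), 59) 226 (np.int64(221), np.int64(281), 52)
```

Call:
move_arm([
  [[3,0,-5],[0,0,0],100],
  [[3,0,-5],[0,0,0],100],
  [[0,0,0],[0,-0.157,0],100],
  [[0,0,0],[0,-0.157,0],100],
  [[0,0,0],[0,-0.157,0],100],
  [[0,0,0],[0,-0.157,0],100],
  [[0,0,0],[0,-0.157,0],100],
  [[0,0,0],[0,-0.157,0],100],
  [[0,0,0],[0,-0.157,0],100],
  [[0,0,0],[0,-0.157,0],100],
  [[0,0,0],[0,-0.157,0],100],
  [[0,0,0],[0,-0.157,0],100],
  [[0,0,0],[0,0,0],100],
])

```text
time: 55.22
ee_pos: [0.4764, 0.0446, 0.3022]
eef_rot: [0.596, 0.705, -0.248, 0.293]
ft_force: [-0.7, 0.2, -0.4]
width: 0.087
grip_force: 0.0
```

```bash
python3 - <<'E'
from h import *
plan(axial(.11,.06))
E
```

```text
t 55.23 p [0.4764 0.0446 0.3022] w 0.087 F [-0.7  0.2 -0.4] q [-0.22  0.16 -0.5   1.74  0.73  1.72 -0.63]
 turn 1 x [0.008 0.003 0.009]  shift 4 x [5.37 0.01 0.48]
```

Call:
move_arm([
  [[5.37,0,0],[0.008,0.003,0.009],100],
  [[5.37,0,0],[0,0,0],100],
  [[5.37,0,0.9],[0,0,0],100],
  [[5.37,0,1],[0,0,0],100],
  [[0,0,0],[0,0,0],100],
  [[0,0,0],[0,0,0],100],
])

```text
time: 55.98
ee_pos: [0.4584, 0.1783, 0.1407]
eef_rot: [0.605, 0.699, -0.247, 0.291]
ft_force: [0.1, 0.1, 1.0]
width: 0.0871
grip_force: 0.0
```

```bash
python3 - <<'E'
from h import *
np.set_printoptions(linewidth=220)
plan(axial(.11,0))
c=cam('wrist','w18.png'); P=stop+a*.11; print('head',proj(c,P))
g=cv2.cvtColor(c['image'],cv2.COLOR_BGR2GRAY)
for v in range(190,250,6): print(v,g[v,215:295:4])
m=np.zeros_like(g); m[203:240,225:285]=(g[203:240,225:285]>160); cs,_=cv2.findContours(m,0,1); k=max(cs,key=cv2.contourArea); print(cv2.minAreaRect(k))
E
```

```text
t 55.98 p [0.4584 0.1783 0.1407] w 0.0871 F [0.1 0.1 1. ] q [-0.43  0.5  -0.55  1.7   0.74  1.68 -1.04]
 turn 1 x [-0.001 -0.002 -0.011]  shift 2 x [ 0.25 -0.12  3.02]
head [249.49164154 223.33998754]
190 [ 51  49  52  47 178 215 255 158 168 169 170 173 124 163 191 141  49  49  48  52]
196 [ 48  47  48  90 193 244  94 255 255 255 255 255  88  94 183 156  39  49  50  49]
202 [ 49  51  46 185 147  49  97  83  79  79  79  84 103 102  39 197  71  48  50  49]
208 [ 48  50  49 199  49  93 133 131 132 135 136 136 135 134  72 149 182  47  52  48]
214 [ 48  50 197 137  51 131 190 189 188 188 188 188 188 184  80  46 211  56  50  50]
220 [ 50  51  51  49  49 119 194 194 155  34  34 183 192 188  78  49  50  52  51  52]
226 [ 48  48  51  48  49 108 197 201  70  71  70  50 195 192  78  51  51  51  51  50]
232 [ 48  48  51  50  50  99 199 202 206  68  65 207 197 194  79  50  49  51  51  48]
238 [ 54  50  50  47  49  43 173 181 180 179 180 178 180 163  47  52  51  52  49  55]
244 [48 52 49 49 49 51 48 51 51 50 49 50 48 49 49 47 50 49 51 49]
((252.5, 224.0), (28.0, 33.0), 90.0)
```

Call:
move_arm([
  [[0.15,0,3],[0,0,0],100],
  [[0,0,3],[0,0,0],100],
  [[0,0,0],[0,0,0],100],
  [[0,0,0],[0,0,0],0],
  [[0,0,0],[0,0,0],0],
  [[0,0,0],[0,0,0],0],
  [[0,0,0],[0,0,0],0],
  [[0,0,0],[0,0,0],0],
  [[0,0,0],[0,0,0],0],
  [[0,0,0],[0,0,0],0],
  [[0,0,0],[0,0,0],0],
  [[0,0,0],[0,0,0],0],
], grip_force=30)

```text
time: 57.52
ee_pos: [0.4642, 0.1381, 0.0964]
eef_rot: [0.604, 0.699, -0.247, 0.292]
ft_force: [0.8, -0.2, 0.4]
width: 0.0238
grip_force: 29.9
```

Call:
move_arm([
  [[-2,0,0],[0,0,0],0],
  [[-4,0,0],[0,0,0],0],
  [[-4,0,-3],[0,0,0],0],
  [[-4,0,-4],[0,0,0],0],
  [[-3,0,-5],[0,0,0],0],
  [[0,0,-3],[0,0,0],0],
  [[0,0,0],[0,0,0],0],
])

```text
time: 58.4
ee_pos: [0.4647, 0.1246, 0.3246]
eef_rot: [0.605, 0.699, -0.246, 0.292]
ft_force: [0.1, -0.6, -1.4]
width: 0.024
grip_force: 29.9
```

```bash
python3 - <<'E'
from h import *
s=r.read_state(); p=np.array(s['ee_pos'])
plan((p,tool(CY)),(W['s']+[-.005,0,.155],tool(CY)))
E
```

```text
t 58.4 p [0.4647 0.1246 0.3246] w 0.024 F [ 0.1 -0.6 -1.4] q [-0.32  0.24 -0.56  1.6   0.71  1.87 -0.73]
 turn 5 x [ 0.     0.157 -0.005]  shift 1 x [0. 0. 0.]
 turn 1 x [0. 0. 0.]  shift 4 x [-3.42  3.72  1.24]
```

Call:
move_arm([
  [[0,0,0],[0,0.157,-0.005],0],
  [[0,0,0],[0,0.157,-0.005],0],
  [[0,0,0],[0,0.157,-0.005],0],
  [[0,0,0],[0,0.157,-0.005],0],
  [[0,0,0],[0,0.157,-0.005],0],
  [[-3.4,3.7,1.2],[0,0,0],0],
  [[-3.4,3.7,1.2],[0,0,0],0],
  [[-3.4,3.7,1.2],[0,0,0],0],
  [[-3.4,3.7,1.2],[0,0,0],0],
  [[0,0,1.5],[0,0,0],0],
  [[0,0,1.5],[0,0,0],0],
  [[0,0,0],[0,0,0],0],
  [[0,0,0],[0,0,0],0],
])

```text
time: 60.02
ee_pos: [0.6332, 0.0153, 0.2453]
eef_rot: [0.644, 0.765, -0.001, -0.0]
ft_force: [-0.3, -0.7, -0.7]
width: 0.0236
grip_force: 29.9
```

```bash
python3 - <<'E'
from h import *
np.set_printoptions(linewidth=220)
c,p,M=hover('s',.077,'w19.png')
g=cv2.cvtColor(c['image'],cv2.COLOR_BGR2GRAY)
print('cols',list(range(230,290,2)))
for v in range(166,226,3): print(v,g[v,230:290:2])
E
```

```text
t 60.02 p [0.6332 0.0153 0.2453] w 0.0236 F [-0.3 -0.7 -0.7] q [ 0.13  0.36 -0.3   1.39  0.11  1.41  0.  ]
 turn 1 x [-0.001  0.    -0.   ]  shift 1 x [-0.14  0.65  4.83]
ring apex pred [253.6 195. ] sides [array([238.1, 209.8]), array([269.1, 209.8])]
well box pred [246.2 175.7] [274.4 202.8]
cols [230, 232, 234, 236, 238, 240, 242, 244, 246, 248, 250, 252, 254, 256, 258, 260, 262, 264, 266, 268, 270, 272, 274, 276, 278, 280, 282, 284, 286, 288]
166 [213 212 213 217 215 216 217 218 217 215 214 213 215 212 217 220 217 214 212 216 217 216 219 220 218 218 217 212 215 213]
169 [212 212 214 219 215 216 217 219 217 215 214 213 214 212 217 220 217 214 213 216 217 216 218 219 218 218 217 212 216 213]
172 [212 211 213 218 215 215 217 218 217 214 214 213 213 212 219 221 218 214 212 215 217 216 218 220 218 219 216 211 216 214]
175 [212 211 213 217 215 215 217 218 217 213 214 213 216 204 201 206 206 201 200 211 217 216 218 219 218 218 216 212 216 214]
178 [212 212 213 217 215 215 217 217 216 214 215 192 189 141 111  94  95  91  96 152 199 204 215 220 217 219 215 212 214 213]
181 [213 210 212 21
[... 1170 characters left out ...]
7  89  87  86  88  86  89  84 157 217 216 217 216 218 212 213 212 214]
211 [212 210 210 214 208  89  94  92  92  90  89  88  87  90  89  87  87  83  84  82 120 221 216 217 216 218 212 213 212 213]
214 [211 210 210 216 179  94  95  94  91  89  89  89  88  92  87  86  87  86  87  88  70 227 216 217 215 218 212 213 212 213]
217 [212 211 210 218 111  94  95  92  90  88  88  87  89  89  87  89  90  85  88  87  73 199 216 217 216 218 211 213 212 214]
220 [212 211 210 214  81  95  96  93  91  87  86  88  86  90  86  90  88  85  87  90  76 186 217 217 216 218 211 212 211 214]
223 [212 211 211 202  86  96  94  93  89  78  84 126 129 130 101  77  84  85  87  88  81 155 219 217 216 218 212 213 211 214]
```

Call:
move_arm([
  [[-0.42,0.78,0],[0,0,0],0],
  [[0,0,1.5],[0,0,0],0],
  [[0,0,1.8],[0,0,0],0],
  [[0,0,0],[0,0,0],0],
  [[0,0,0],[0,0,0],0],
])

```text
time: 60.7
ee_pos: [0.6417, 0.012, 0.2113]
eef_rot: [0.644, 0.765, -0.001, -0.001]
ft_force: [-0.0, -0.3, -1.0]
width: 0.024
grip_force: 29.9
```

```bash
python3 - <<'E'
from h import *
np.set_printoptions(linewidth=220)
c,p,M=hover('s',.077,'w20.png')
g=cv2.cvtColor(c['image'],cv2.COLOR_BGR2GRAY)
print('cols',list(range(230,290,2)))
for v in range(176,218,3): print(v,g[v,230:290:2])
E
```

```text
t 60.7 p [0.6417 0.012  0.2113] w 0.024 F [-0.  -0.3 -1. ] q [ 0.13  0.39 -0.3   1.41  0.12  1.35  0.  ]
 turn 1 x [-0.003 -0.    -0.001]  shift 1 x [ 0.33 -0.14  1.43]
ring apex pred [253.6 195. ] sides [array([238.1, 209.8]), array([269.1, 209.8])]
well box pred [236.  180.2] [267.9 210.5]
cols [230, 232, 234, 236, 238, 240, 242, 244, 246, 248, 250, 252, 254, 256, 258, 260, 262, 264, 266, 268, 270, 272, 274, 276, 278, 280, 282, 284, 286, 288]
176 [216 218 216 216 214 214 212 213 213 212 219 218 216 213 212 215 216 216 216 220 219 217 217 216 211 214 214 214 217 219]
179 [215 217 217 216 213 214 212 212 214 204 205 206 202 201 201 210 217 216 215 219 218 217 218 217 210 215 214 215 217 218]
182 [216 217 217 215 213 215 204 192 187 168 119  97  86 105 129 178 205 201 215 219 220 216 218 217 210 214 213 214 216 218]
185 [215 217 217 215 211 191 189 122  96 102 102 102 102 103 102  99  97 148 209 206 219 217 217 215 210 214 213 215 217 218]
188 [214 216 217 213 188 186  91 101 103 105 104 104 101 104 107 110 114 115 118 196 206 217 218 215 211 213 213 215 217 218]
191 [215 216 217 196 
[... 412 characters left out ...]
8  89  86  85  85  85  86 104 213 207 219 215 211 214 212 215 217 217]
203 [215 215 217 197 193 134  91  92  90  87  88  86  88  89  88  88  85  84  88  72 200 211 219 214 211 214 212 215 217 216]
206 [215 215 215 215 195  82  92  91  90  90  87  88  88  89  86  85  86  86  87  83 167 219 219 214 211 213 212 215 217 216]
209 [214 215 216 214 210  83  96  94  92  86  88  89  88  90  88  88  87  86  86  84 128 223 218 214 211 213 211 215 218 216]
212 [214 214 215 216 203  91  94  93  90  90  87  90  86  88  88  87  86  85  88  86 104 226 218 213 211 213 211 215 218 214]
215 [214 214 215 218 158  93  94  91  91  89  88  89  88  88  86  87  86  86  87  88  70 229 218 213 212 212 210 215 217 215]
```

```bash
python3 - <<'E'
from h import *
c=cam('wrist'); s=r.read_state(); M=R.from_quat(s['eef_rot']).as_matrix()
f=lambda v,z:(M.T@(plane(c,254.5,v,z)-s['ee_pos']))[0]*1000
print('well centre',f(181.5,.12)-13.5,'axis',f(193,s['ee_pos'][2]-.066)-12)
E
```

```text
well centre 2.0470089194847887 axis 1.4649794776436682
```

Well aligned (0.6 mm). Insert: seated TCP is about 0.125.

Call:
move_arm([
  [[0.05,0,0.6],[0,0,0],0],
  [[0,0,1],[0,0,0],0],
  [[0,0,1],[0,0,0],0],
  [[0,0,1],[0,0,0],0],
  [[0,0,1],[0,0,0],0],
  [[0,0,0],[0,0,0],0],
])

```text
time: 61.55
ee_pos: [0.641, 0.0124, 0.1641]
eef_rot: [0.644, 0.765, -0.002, -0.001]
ft_force: [-0.1, -0.0, 0.1]
width: 0.0235
grip_force: 29.9
```

Call:
move_arm([
  [[0,0,1.2],[0,0,0],0],
  [[0,0,1.2],[0,0,0],0],
  [[0,0,1],[0,0,0],0],
  [[0,0,0],[0,0,0],0],
])

```text
time: 62.05
ee_pos: [0.6409, 0.0123, 0.13]
eef_rot: [0.644, 0.765, -0.002, -0.002]
ft_force: [-0.2, -0.2, -0.1]
width: 0.0235
grip_force: 29.9
```

Call:
move_arm([
  [[0,0,0],[0,0,0],40],
  [[0,0,0],[0,0,0],40],
  [[0,0,0],[0,0,0],40],
  [[0,0,0],[0,0,0],40],
  [[0,0,-4],[0,0,0],50],
  [[0,0,-6],[0,0,0],50],
  [[0,0,-6],[0,0,0],50],
  [[0,0,0],[0,0,0],50],
  [[0,0,0],[0,0,0],50],
])

```text
time: 63.18
ee_pos: [0.6418, 0.0124, 0.291]
eef_rot: [0.644, 0.765, -0.001, -0.001]
ft_force: [0.1, -0.4, -1.3]
width: 0.0434
grip_force: 0.0
```

```bash
python3 - <<'E'
from h import *
w=cam('wrist','w21.png'); 
s=r.read_state(); cv2.imwrite('pics/c21.png',w['image'])
for k in W:
    q=np.array([proj(w,W[k]+R.from_euler('z',.171).apply([x,y,.038])) for x in(-.012,.012) for y in(-.012,.012)]); print(k,q.min(0).round(),q.max(0).round())
print('t',s['time'],s['ee_pos'])
E
```

```text
l [238.  46.] [266.  76.]
m [239. 112.] [265. 139.]
s [240. 171.] [265. 195.]
t 63.225 [0.64144961 0.01236328 0.29008365]
```

View pics/c21.png

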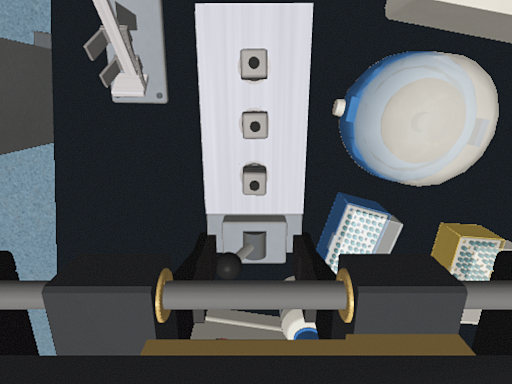

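```bash
python3 - <<'E'
from h import *
piv=np.array([.6517,-.054,.142]); X=np.array([.985,.170,0])
f=lambda lx,z:(piv*[1,1,0]+X*lx+[0,0,z],tool(CY))
plan(f(-.072,.28),f(-.072,.179),f(-.004,.179))
E
```

```text
t 63.23 p [0.6414 0.0124 0.2901] w 0.0436 F [ 0.6  0.1 -0.2] q [ 0.13  0.37 -0.3   1.29  0.11  1.51  0.01]
 turn 1 x [-0.004 -0.    -0.001]  shift 2 x [-3.36 -3.66  0.5 ]
 turn 1 x [0. 0. 0.]  shift 2 x [0.   0.   5.05]
 turn 1 x [0. 0. 0.]  shift 2 x [-0.   3.4  0. ]
```

Call:
move_arm([
  [[0,-3.66,0],[0,0,0],0],
  [[0,-3.66,0],[0,0,0],0],
  [[-3.36,0,0],[0,0,0],0],
  [[-3.36,0,0],[0,0,0],0],
  [[0,0,3],[0,0,0],0],
  [[0,0,4],[0,0,0],0],
  [[0,0,4],[0,0,0],0],
  [[0,0,0],[0,0,0],0],
  [[0,0,0],[0,0,0],0],
])

```text
time: 64.35
ee_pos: [0.5812, -0.0662, 0.1825]
eef_rot: [0.644, 0.765, -0.001, -0.001]
ft_force: [-0.3, -0.2, 0.6]
width: 0.0004
grip_force: 0.0
```

```bash
python3 - <<'E'
from h import *
piv=np.array([.6517,-.054,.142]); X=np.array([.985,.170,0])
f=lambda lx,z:(piv*[1,1,0]+X*lx+[0,0,z],tool(CY))
plan(f(-.072,.179),f(-.004,.179))
w=cam('wrist','w22.png')
E
```

```text
t 64.35 p [ 0.5812 -0.0662  0.1825] w 0.0004 F [-0.3 -0.2  0.6] q [ 0.25  0.28 -0.26  1.61  0.08  1.26  0.15]
 turn 1 x [-0.002  0.    -0.001]  shift 1 x [ 0.   -0.04  0.35]
 turn 1 x [0. 0. 0.]  shift 2 x [-0.   3.4  0. ]
```

Call:
move_arm([
  [[0,0,0.35],[0,0,0],0],
  [[0,1,0],[0,0,0],0],
  [[0,1,0],[0,0,0],0],
  [[0,1,0],[0,0,0],0],
  [[0,1,0],[0,0,0],0],
  [[0,1,0],[0,0,0],0],
  [[0,1,0],[0,0,0],0],
  [[0,0.5,0],[0,0,0],0],
  [[0,0,0],[0,0,0],0],
])

```text
time: 65.53
ee_pos: [0.6452, -0.055, 0.1775]
eef_rot: [0.644, 0.765, -0.001, -0.001]
ft_force: [0.0, 0.1, 0.2]
width: 0.0004
grip_force: 0.0
```

```bash
python3 - <<'E'
from h import *
c=cam('top','t23.png'); 
g=c['image']; piv=np.array([.6517,-.054,.142]); X=np.array([.985,.170,0])
for th in (0,.5,.8,1): print(th,proj(c,piv+X*.055*np.sin(th-.5)+[0,0,.055*np.cos(th-.5)]).round(1))
m=(g.max(2)<45).astype(np.uint8); n,l,st,ce=cv2.connectedComponentsWithStats(m[125:165,270:300])
for s_,q in zip(st[1:],ce[1:]):
    if s_[4]>8: print(s_,q+[270,125])
E
```

```text
0 [287.6 147.9]
0.5 [286.1 137.2]
0.8 [284.9 131.2]
1 [284.  127.8]
```

Call:
move_arm([
  [[0,0.4,0],[0,0,0],0],
  [[0,0.3,0],[0,0,0],0],
  [[0,0,0],[0,0,0],0],
])

```text
time: 65.95
ee_pos: [0.6519, -0.054, 0.1777]
eef_rot: [0.644, 0.765, -0.001, -0.001]
ft_force: [-1.4, -0.4, -0.3]
width: 0.0004
grip_force: 0.2
```

Call:
move_arm([
  [[0,0.2,0],[0,0,0],0],
  [[0,0,0],[0,0,0],0],
])

```text
time: 66.2
ee_pos: [0.6538, -0.0537, 0.1777]
eef_rot: [0.644, 0.765, -0.001, -0.001]
ft_force: [-0.8, -0.8, -0.3]
width: 0.0007
grip_force: 0.3
```

Withdraw and check the lever.

Call:
move_arm([
  [[0,-3,0],[0,0,0],0],
  [[0,-5,0],[0,0,0],0],
  [[0,0,-5],[0,0,0],0],
  [[0,-5,-5],[0,0,0],0],
  [[0,-5,-2],[0,0,0],0],
  [[0,-3,0],[0,0,0],0],
  [[0,0,0],[0,0,0],0],
])

```text
time: 67.08
ee_pos: [0.4519, -0.0889, 0.2937]
eef_rot: [0.645, 0.764, -0.001, 0.001]
ft_force: [0.7, 0.4, 0.0]
width: 0.0003
grip_force: 0.0
```

```bash
python3 - <<'E'
from h import *
piv=np.array([.6517,-.054,.142]); X=np.array([.985,.170,0])
for n,box in (('top',(265,115,305,165)),('scene',(285,135,330,180))):
    c=cam(n,n+'24.png'); g=c['image']; x0,y0,x1,y1=box
    for th in (0,.8,.9,1): print(n,th,proj(c,piv+X*.055*np.sin(th-.5)+[0,0,.055*np.cos(th-.5)]).round(1))
    m=(g[y0:y1,x0:x1].max(2)<40).astype(np.uint8); k,l,st,ce=cv2.connectedComponentsWithStats(m)
    for s_,q in zip(st[1:],ce[1:]):
        if s_[4]>8: print(s_,q+[x0,y0])
E
```

```text
top 0 [287.6 147.9]
top 0.8 [284.9 131.2]
top 0.9 [284.5 129.4]
top 1 [284.  127.8]
scene 0 [304.6 157.3]
scene 0.8 [306.5 146.4]
scene 0.9 [306.7 145.7]
scene 1 [306.9 145.1]
[39  0  6  3 11] [327.09090909 135.54545455]
[  2   3  32  30 613] [301.83686786 151.73898858]
[ 28  33  17  12 156] [320.92948718 174.52564103]
```

```bash
python3 - <<'E'
from h import *
np.set_printoptions(linewidth=220)
piv=np.array([.6517,-.054,.142]); X=np.array([.985,.170,0])
g=cv2.imread('pics/top24.png',0); print(g[118:160:2,268:304:2])
w=cam('wrist','w24.png')
for th in (0,.8,1): print(proj(w,piv+X*.055*np.sin(th-.5)+[0,0,.055*np.cos(th-.5)]).round(1))
E
```

```text
[[ 67  66  65  65  66  65  64  64  62  62  62  61  63  61  61  60  59  58]
 [ 67  65  67  66  65  64  64  64  62  63  61  61  61  60  60  59  60  59]
 [ 68  65  65  66  64  66  63  64  63  58  55  63  62  60  59  59  59  58]
 [ 62  62  62  58  68  87 157  62  65 115 188  61  61  61  61  58  59  58]
 [189 191 149 171 162 165 102  67  69  67  71  59  60  61  59  60  59  58]
 [208 207 156 159 161 160  58  67  81  70  66 147  58  60  60  60  59  57]
 [207 207 149 165 147 161  53  68  70  66  69 170  54  61  59  57  59  57]
 [208 210 163 165 163 163 147  58  64  59 148 165  50  60  58  59  59  57]
 [207 208 143 162 163 163 166 119 132 131 163 163  68  60  58  58  56  56]
 [207 207 208 161 163 164 166 125 150 121 127 163 119  58  58  58  57  55]
 [205 206 208 126 164 102  99  96 150 103 105 158 163  58  60  58  57  56]
 [208 208 209  86 165 115 110 107 132 107 107 139 162  55  59  58  58  57]
 [207 207 209  92 166 153 109 108 108 108 108 131 164  51  58  57  56  57]
 [206 206 207 138 164 162 107 107 103  99  94 115 162  49  58  58  57  57]
 [208 208 209 161 163 161  99 110 144 146 149 161 161  85  57  58  57  56]
 [205 205 204 205 155 162 163 162 161 160 160 158 159 158  52  57  56  56]
 [204 204 204 206 106 161 159 161 159 159 159 157 159 158  55  56  55  55]
 [206 207 207 207  80 163 160 160 160 157 159 160 158 164  54  58  56  55]
 [206 206 205 207 118 166 160 160 138 119 121  98 107  83  56  58  57  57]
 [203 203 203 204 150 101 109 126 141 147 153 158 159 153  56  56  56  54]
 [204 205 205 206 197 160 160 160 158 156 157 156 155 155  55  56  56  54]]
[451.  195.2]
[502.8 196.7]
[510.6 195.2]
```

```bash
python3 -c "
from bench import r
print(r.close_job())"
```

```text
the job is handed in; nothing more can be done
None
```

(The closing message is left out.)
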